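Sift the spawn pellets out of the tipping drum

ROBOT

A 7-joint arm with a two-finger parallel gripper is mounted at the origin on the work surface. World frame = base frame: x ahead of the robot, y to its left, z up, the work surface at z = 0. Lengths are in m, angles in degrees, forces in N, time in s.
With the tool pointing down it reaches from about 0.35 to 0.775 m from the base axis. Payload 3.1 kg.
Tool frame: the origin (TCP) lies on the centre line of the jaws, within the pads' length; the fingertips stand 17 mm ahead of it and the grasp point (between the pads) lies 2 mm behind it (robot.tip_reach is the distance from the TCP to the fingertips, in m); z points along the fingers, y is the direction in which the jaws open and shut (so a half turn about z gives the same grasp; the last joint's range is limited). The gripper opens to 85 mm and grips with 20 to 120 N. Pads are 22 mm wide; open, the fingers measure 114 mm over their backs; the gripper's body (76 mm by 85 mm) begins 54 mm behind the grasp point. The pads swing forward as they close: fully open they stand 13 mm farther back than shut.
Start: joints at [73.356, 17.813, 0.802, 86.603, -0.252, 75.585, -1.558], TCP at [0.135, -0.533, 0.248] pointing down, gripper open.
Joint ranges: [-154.91, 154.91], [-16.99, 109.72], [-72.82, 74.43], [7.12, 147.25], [-82.49, 262.49], [11.32, 116.49], [-174.64, 174.64]. Speed limits (degrees/s): [159.86, 159.86, 180, 180, 180, 180, 180].

INTERFACE

Orientations are given as [roll, pitch, yaw] about the fixed x, y, z axes, in that order (R = Rz(yaw) Ry(pitch) Rx(roll)).
In Python, from station import robot, fingers, vision, workorder, recognise gives the robot as it stands. Calls block until the motion is done:
- robot.move_to(position, orientation): joint-space move of the TCP to a pose.
- robot.line_to(position, orientation=None, velocity=0.15, f_stop=None): straight line of the TCP; orientation=None keeps the orientation; velocity is the mean speed in m/s. With f_stop (N) it stops when the force on the tool has changed by that much, and returns True; else False.
- robot.move_j(angles): joint-space move.
- fingers.gripper_to(opening, force=None): opening from 0.0 (shut) to 1.0 (fully open); force is the grip in N (None keeps the last); returns when the fingers have stopped.
- robot.pause(seconds).
- robot.inverse_kinematics(position, orientation): joint angles nearest the present ones, or None.
- vision.grab_frame(name): name is "side" or "top" or "wrist"; returns the picture (384x512x3 uint8, red, green, blue); there is no depth.
- vision.calibration(name): a dict with "mtx" (3x3 intrinsics, pixels), "k1" (the pictures are not rectified: a ray, as slopes to the right and down, at radius r is drawn at 1 + k1 r^2 times it, then the intrinsics apply), "extrinsics" (4x4, takes a point from world to camera coordinates); the wrist camera has in their place "T_tool_cam" (4x4, takes a point from camera to tool coordinates, whose origin is the TCP and whose axes are the flange's). Camera axes: x right, y up, looking along -z (the intrinsics and any distortion apply to the point x, -y, -z); pixel columns grow to the right and rows downward; lengths in m; the calibration is good to about 2 mm. A picture is of the moment at which its call begins: read the wrist's pose just before it. calibration takes no time and is no camera call.
A pose or a line that the arm cannot do raises robot.PlanningError and nothing moves.
- workorder.close_job(): hands the job in, once; it reports no verdict.
Trained networks look in the newest picture that a camera, given by its name, has taken for a name from the list of things; names that differ only in an ending like _2 or _b are one class to them, and where a whole thing is asked for, a point or a joint stands for the part that bears it (a point fixed in the world has none). Each returns a list of dicts, best first, with "p" (0 to 1); they miss things now and then, are a little off and sometimes report something else, mostly with a low value. They report only what shows in the picture. A call takes as long as a camera call. They do not tell look-alikes from the thing itself.
- recognise(label, camera): "rect" ([centre column, centre row, width, height] in pixels, round what is visible of it).
Readings, each from a call of its own:
- robot.current_time_s(): time.
- robot.current_joint_positions(): joint angles.
- robot.current_dq(): joint speeds.
- robot.current_joint_torque(): joint torques, N m.
- robot.current_tool_pos(): TCP position.
- robot.current_eef_rot(): TCP orientation.
- robot.current_contact_force(): force on the tool from outside, world axes, zero at the start.
- robot.current_torque(): the same for the moment, N m.
- robot.current_finger_gap(): opening from 0.0 (shut) to 1.0 (fully open).
Only numpy, scipy, OpenCV 4.12 (cv2) and the standard library are available. Lean on these libraries where they do the work, as an engineer would, in place of code of your own. Each camera call takes 0.05 s, during which the arm holds its last target.

TASK

Set the white tray squarely on the sprung platform under the dispenser drum, tab to the front, and push it down until the latch catches. Turn the drum's cap so that its middle-width slot is at the drum's outlet, then pull the lever over to tip the drum until all three small pellets have dropped into the tray while the large one stays in the drum. Swing the drum back upright, and leave the bags and the jar where they stand.

Things in the scene. Friction and masses are not known exactly. Their poses are not given: they have to be found in the camera images.
- tray: loose open white tray, 130 (x) x 110 (y) x 42 mm high, walls and floor 4 mm, 160 to 260 g; origin at the centre of its underside, z up, front is -x. A solid upright tab, the thing to grip, stands at the middle of the front wall: x from -65 to -37 mm, 14 mm thick in y, top 90 mm above the underside
- tray_tab (a point): point inside the tab to grip, 72 mm above the tray's underside, 51 mm in front (-x) of the tray's origin; axes as the tray's
- dispenser: steel stand fixed to the table; origin at table height below the drum's pivot, x away from the robot (back), y left. Base plate 220 x 220 x 8 mm, two posts at y +-88 mm, 233 mm high; latch block at x -60, y -99 mm, 48 mm high. The drum leans over the platform, so the tray goes in with the tool tilted 30 to 40 degrees from vertical, gripper towards the front, about along the drum's axis
- stage_top (a point): centre of the flat top of the sprung platform (140 x 130 mm in x, y), axes as the dispenser's, 55 mm in front of the pivot, 55 mm above the table when up. The tray's origin belongs here, tray x along dispenser x, within 10 mm. The drum's lowest point is 112 mm above the table: bring the tray in low from the front
- stage (a joint): downward travel of the platform in m: 0 up, 0.033 at its lower stop. The spring takes 10 N (up) to 16 N (down), the latch some 3 N more, less the tray's weight. Press to the stop: past 0.029 the latch catches and the platform stays at 0.028 when let go. Not latched it rises again and the tray's tab is in the drum's way
- drum_pivot (a point): centre and pivot of the clear drum, 205 mm above the table. Axes turn with the drum: z out along its axis through the mouth (at rest 35 degrees from vertical, leaning to the front), y the pivot axis (dispenser's y), -x the low side, where the mouth's outlet is (100 degrees wide). Drum 140 mm wide, cap 65 mm out along z. A wall at y = 0 makes two chambers: small pellets left (+y), large right
- drum (a joint): tip angle of the drum in rad: 0 at rest, 2.0 fully tipped (mouth 60 degrees below level, to the front). Stiff pivot, 0.5 N m: it stays where it is left. The pellets roll out when it is tipped nearly fully
- lever_grip (a point): middle of the lever's round black grip bar, 16 mm thick, 75 mm long along y, left of the left post: 110 mm from the pivot axis (78 mm along the drum's x and 78 mm along its z) and 150 mm to the left; axes as the drum's. At rest the lever leans 10 degrees to the back; it goes over to the front as the drum tips, ending 105 degrees to the front. The bar may turn in the fingers
- cap (a joint): angle of the cap about the drum's axis in rad, growing anticlockwise as seen when facing the cap. 0: middle-width slot at the outlet; -1.57: wide slot at the outlet; 1.57: narrow slot. Starts between -1.75 and -0.75, stays where left (friction 0.12 N m)
- cap_grip (a point): middle of the black cap's grip bar, on the drum's axis, 95 mm from the pivot, 30 mm off the cap's face; bar 56 mm along this frame's y, 14 mm thick in x, 30 mm tall (z from -16 to 14 mm); z out along the axis; turns with the cap. Cap 158 mm across, three curved slots with outer edge at 69 mm radius, 80 degrees long: 27 mm wide about -x, 12 mm about +y, 44 mm about -y; none about +x
- pellet1_center (a point): centre of one small pellet, a wooden ball 22 mm across, 10 g, at first in the drum's left chamber; passes the middle and wide slots
- pellet2_center (a point): centre of the second small pellet, a wooden ball 22 mm across, 10 g, at first in the drum's left chamber; passes the middle and wide slots
- pellet3_center (a point): centre of the third small pellet, a wooden ball 22 mm across, 10 g, at first in the drum's left chamber; passes the middle and wide slots
- large_center (a point): centre of the large pellet, a wooden ball 32 mm across, 22 g, in the drum's right chamber; passes only the wide slot
- bag_a: bystander: brown filled grow bag with black cap, 92 mm across, 164 mm high, origin at its underside
- bag_b: bystander: another such bag
- jar: bystander: low white jar with lid, 68 mm across, 85 mm high, origin at its underside
Mind the look-alikes: they are no part of the job. Of the things that look like the tray, the middle-sized one is meant.

How it is judged (in metres and radians):
On the way, in this order (a step that is already met when the one before it is completed fails the run):
1. the tray sits squarely on the latched platform, tab to the front, and the cap's middle slot is at the outlet (within 0.22 rad), the drum still upright (value of joint stage above 0.026 m and horizontal distance between tray and stage_top below 0.02 m and z of tray in the frame of stage_top below 0.006 m and angle between the x axis of tray and the x axis of dispenser, either way round below 0.2 rad and value of joint cap between -0.22 and 0.22 rad and value of joint drum below 0.3 rad and x of tray_tab in the frame of stage_top below 0 m), for 0.2 s.
2. the drum is tipped over with the cap still on the middle slot, and all three small pellets lie in the tray (value of joint drum above 1.3 rad and value of joint cap between -0.3 and 0.3 rad and x of pellet1_center in the frame of tray between -0.062 and 0.062 m and y of pellet1_center in the frame of tray between -0.052 and 0.052 m and z of pellet1_center in the frame of tray between 0 and 0.042 m and x of pellet2_center in the frame of tray between -0.062 and 0.062 m and y of pellet2_center in the frame of tray between -0.052 and 0.052 m and z of pellet2_center in the frame of tray between 0 and 0.042 m and x of pellet3_center in the frame of tray between -0.062 and 0.062 m and y of pellet3_center in the frame of tray between -0.052 and 0.052 m and z of pellet3_center in the frame of tray between 0 and 0.042 m), for 0.2 s.
At the end, for the whole second after the job is handed in: the drum is back upright (within 0.25 rad of rest) with the large pellet inside, the platform is latched down (over 0.026 m), the tray stands level on it within 25 mm of its centre, at rest, with all three small pellets in it (value of joint drum below 0.25 rad and value of joint stage above 0.026 m and horizontal distance between tray and stage_top below 0.025 m and angle between tray's own z axis and vertical below 0.1 rad and distance between large_center and drum_pivot below 0.085 m and linear speed of tray below 0.02 m/s and x of pellet1_center in the frame of tray between -0.062 and 0.062 m and y of pellet1_center in the frame of tray between -0.052 and 0.052 m and z of pellet1_center in the frame of tray between 0 and 0.042 m and x of pellet2_center in the frame of tray between -0.062 and 0.062 m and y of pellet2_center in the frame of tray between -0.052 and 0.052 m and z of pellet2_center in the frame of tray between 0 and 0.042 m and x of pellet3_center in the frame of tray between -0.062 and 0.062 m and y of pellet3_center in the frame of tray between -0.052 and 0.052 m and z of pellet3_center in the frame of tray between 0 and 0.042 m); the robot touches nothing.
It fails at once if the large pellet leaves the drum (distance between large_center and drum_pivot above 0.11 m).
It fails at once if a bag or the jar is shoved more than 30 mm or tipped over (distance of any of bag_a, bag_b, jar from where it was at the start of the episode above 0.03 m or angle between any of bag_a, bag_b, jar's own z axis and vertical above 0.4 rad).
It also fails if it takes over 72 s, if anything falls off the work surface, if the arm or the gripper's body presses on something with over 40 N, if the wrist force passes 120 N, or if a joint passes its speed limit or range.

## Working session

There is one attempt and no reset: what is moved stays moved. The work goes in short steps, each a Python script; the robot and the scene stay as the last script left them, time stands still between calls to the robot, and variables do not carry over. Pictures are saved under pics/ and viewed, and the job is handed in when it is done.

```bash
ls; mkdir -p pics
python3 - <<'E'
from station import robot, fingers, vision, workorder, recognise
import cv2, numpy as np
print(robot.current_time_s())
for n in ["side","top","wrist"]:
    im=vision.grab_frame(n); cv2.imwrite(f"pics/{n}0.png",im[:,:,::-1])
    c=vision.calibration(n); print(n,{k:np.round(v,4).tolist() for k,v in c.items()})
    for l in ["tray","tray_tab","dispenser","lever_grip","cap_grip","drum_pivot","bag_a","jar","stage_top","pellet1_center","large_center"]:
        try: print(l,[(np.round(d["rect"],0).tolist(),round(d["p"],2)) for d in recognise(l,n)])
        except Exception as e: print(l,e)
print(robot.current_time_s())
E
```

```text
pics
0.0
side {'mtx': [[348.987, 0.0, 253.8766], [0.0, 348.987, 194.8231], [0.0, 0.0, 1.0]], 'k1': -0.0617, 'extrinsics': [[-0.1826, -0.9831, -0.0092, 0.1075], [0.8017, -0.1543, 0.5774, -0.5261], [-0.5691, 0.0981, 0.8164, -0.9526], [0.0, 0.0, 0.0, 1.0]]}
tray [([378.0, 259.0, 36.0, 36.0], 0.79), ([355.0, 217.0, 44.0, 44.0], 0.73), ([304.0, 265.0, 63.0, 73.0], 0.68), ([255.0, 163.0, 51.0, 50.0], 0.34)]
tray_tab [([380.0, 261.0, 29.0, 31.0], 0.83), ([354.0, 217.0, 44.0, 44.0], 0.76), ([302.0, 266.0, 57.0, 68.0], 0.62)]
dispenser [([238.0, 186.0, 100.0, 99.0], 0.91)]
lever_grip [([236.0, 162.0, 87.0, 50.0], 0.73), ([172.0, 262.0, 30.0, 29.0], 0.47)]
cap_grip [([256.0, 163.0, 46.0, 55.0], 0.69)]
drum_pivot [([235.0, 162.0, 90.0, 53.0], 0.66)]
bag_a [([142.0, 218.0, 33.0, 41.0], 0.85), ([319.0, 162.0, 28.0, 39.0], 0.62)]
jar [([172.0, 261.0, 25.0, 28.0], 0.8)]
stage_top [([254.0, 205.0, 46.0, 40.0], 0.64), ([354.0, 219.0, 48.0, 43.0], 0.46)]
pellet1_center [([239.0, 187.0, 102.0, 98.0], 0.4), ([320.0, 162.0, 26.0, 41.0], 0.35), ([256.0, 202.0, 43.0, 43.0], 0.31)]
large_center []
top {'mtx
[... 746 characters left out ...]
, 59.0], 0.57), ([254.0, 166.0, 48.0, 43.0], 0.19)]
bag_a [([140.0, 176.0, 38.0, 29.0], 0.77), ([330.0, 143.0, 29.0, 32.0], 0.7), ([347.0, 209.0, 37.0, 36.0], 0.68)]
jar [([169.0, 221.0, 23.0, 22.0], 0.64)]
stage_top [([257.0, 188.0, 36.0, 15.0], 0.59)]
pellet1_center []
large_center []
wrist {'mtx': [[275.7177, 0.0, 258.3356], [0.0, 275.7177, 195.897], [0.0, 0.0, 1.0]], 'k1': -0.0272, 'T_tool_cam': [[0.0004, 0.9477, 0.3193, 0.083], [1.0, -0.0003, -0.0001, -0.0008], [-0.0, 0.3193, -0.9477, -0.1258], [0.0, 0.0, 0.0, 1.0]]}
tray [([159.0, 26.0, 84.0, 52.0], 0.67)]
tray_tab []
dispenser []
lever_grip []
cap_grip []
drum_pivot []
bag_a []
jar []
stage_top []
pellet1_center []
large_center []
1.8
```

Run:
```python
import cv2
a=cv2.imread("pics/side0.png")[130:310,110:420]; b=cv2.imread("pics/top0.png")[110:300,110:390]
cv2.imwrite("pics/side0c.png",cv2.resize(a,None,fx=2.5,fy=2.5,interpolation=cv2.INTER_CUBIC))
cv2.imwrite("pics/top0c.png",cv2.resize(b,None,fx=2.8,fy=2.8,interpolation=cv2.INTER_CUBIC))
```

```text
(no output)
```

View pics/side0c.png

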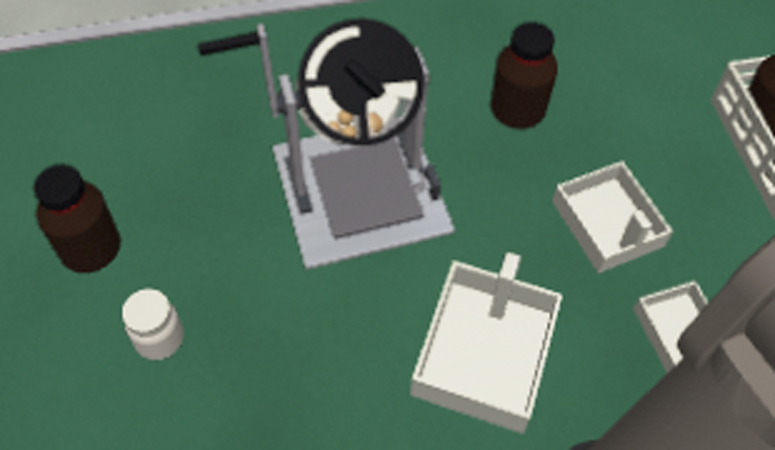

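View pics/top0c.png

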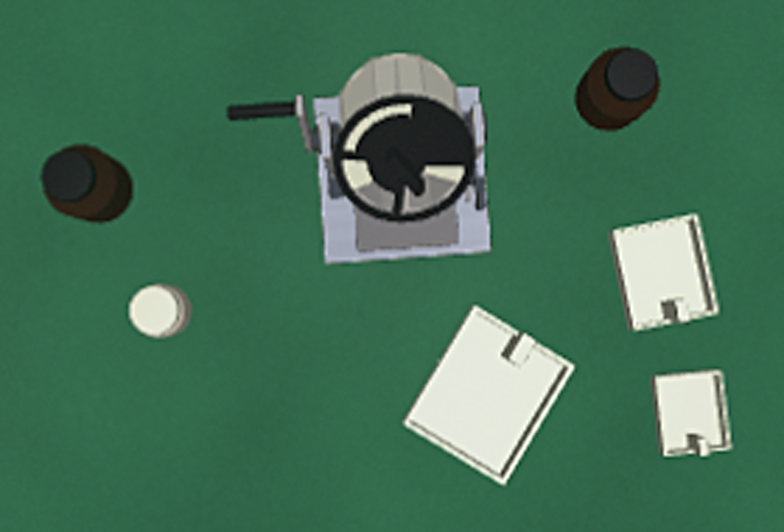

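Candidate trays in the top picture: large (286,249), middle (348,206) and small (355,257). The task asks for the middle-sized one, so I take (348,206). I'll confirm it in enlarged crops and pick corners there.

```bash
cat > h.py <<'E'
import cv2, numpy as np
from scipy.optimize import least_squares
from scipy.spatial.transform import Rotation as Rn
def proj(c,P,E=None):
    P=np.atleast_2d(P); E=np.array(c["extrinsics"]) if E is None else E
    q=P@E[:3,:3].T+E[:3,3]
    s=np.stack([q[:,0]/-q[:,2], -q[:,1]/-q[:,2]],1)
    s=s*(1+c["k1"]*(s**2).sum(1,keepdims=True))
    K=np.array(c["mtx"]); return s*[K[0,0],K[1,1]]+[K[0,2],K[1,2]]
def unproj(c,uv,z,E=None):
    f=lambda p: (proj(c,[p[0],p[1],z],E)[0]-uv)
    return least_squares(f,[0.5,0.0]).x
def pose2(x,y,yaw,P,z0=0):
    P=np.atleast_2d(P); c,s=np.cos(yaw),np.sin(yaw)
    return np.stack([x+c*P[:,0]-s*P[:,1], y+s*P[:,0]+c*P[:,1], z0+P[:,2]],1)
def crop(img,x0,y0,x1,y1,f,out):
    a=cv2.resize(img[y0:y1,x0:x1],None,fx=f,fy=f,interpolation=cv2.INTER_CUBIC)
    for u in range((x0+9)//10*10,x1,10):
        cv2.putText(a,str(u),(int((u-x0+.5)*f)-8,10),0,.35,(0,255,255)); cv2.line(a,(int((u-x0+.5)*f),12),(int((u-x0+.5)*f),18),(0,255,255))
    for v in range((y0+9)//10*10,y1,10):
        cv2.putText(a,str(v),(0,int((v-y0+.5)*f)+4),0,.35,(0,255,255)); cv2.line(a,(24,int((v-y0+.5)*f)),(30,int((v-y0+.5)*f)),(0,255,255))
    cv2.imwrite(out,a)
E
python3 - <<'E'
from h import *
t=cv2.imread("pics/top0.png"); s=cv2.imread("pics/side0.png")
crop(t,185,125,295,205,7,"pics/t_disp.png"); crop(t,320,180,375,235,10,"pics/t_tray.png")
crop(s,325,190,385,245,10,"pics/s_tray.png"); crop(s,185,135,295,240,5.6,"pics/s_disp.png")
E
```

```text
(no output)
```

View pics/t_disp.png

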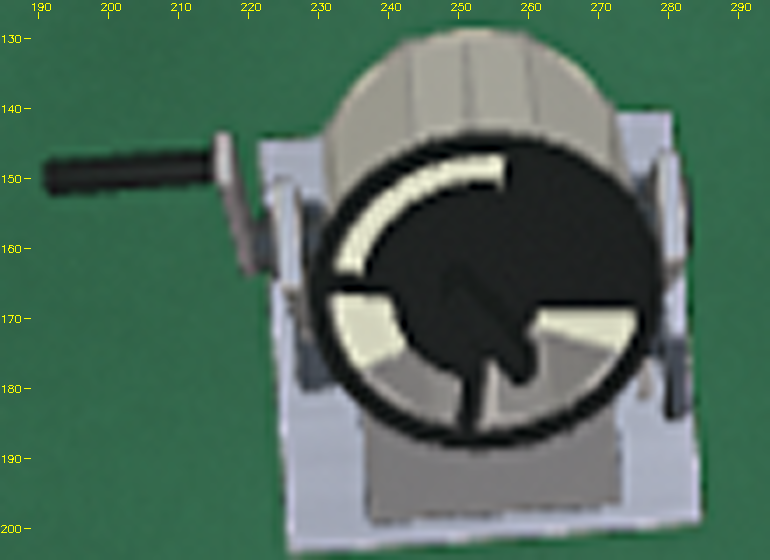

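View pics/t_tray.png

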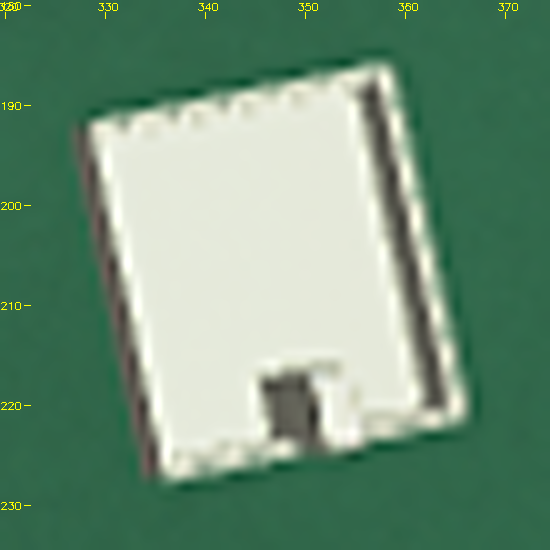

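View pics/s_tray.png

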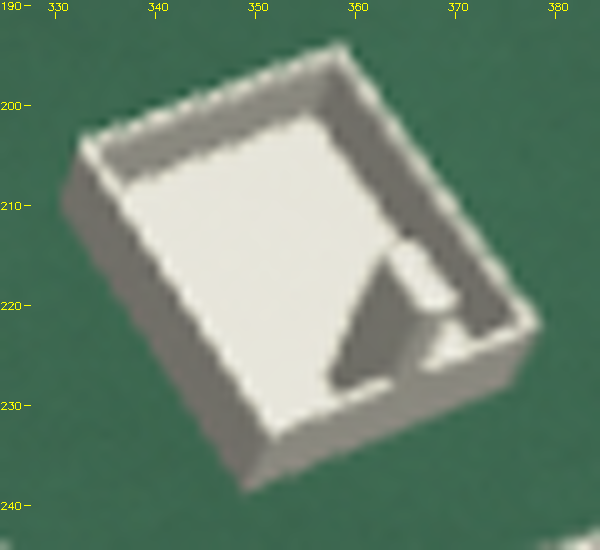

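View pics/s_disp.png

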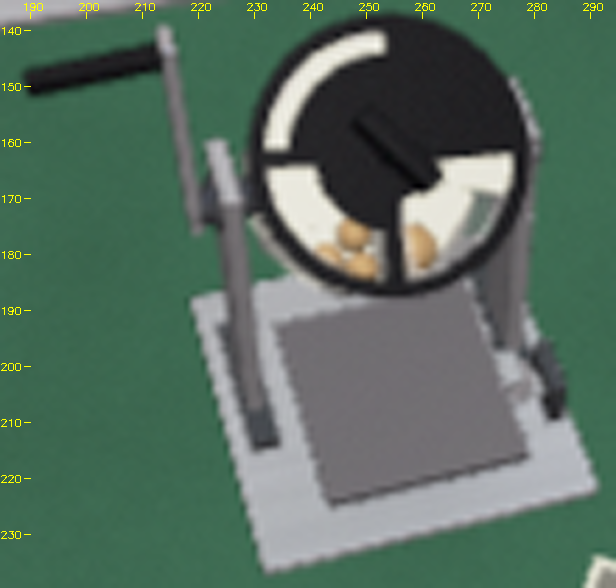

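```bash
cat > fit.py <<'E'
from h import *
from station import vision
ct,cs=vision.calibration("top"),vision.calibration("side")
def fit(obs,x0):
    def f(p):
        return np.concatenate([ (proj(c,pose2(p[0],p[1],p[2],P))[0]-uv) for c,P,uv in obs])
    r=least_squares(f,x0,loss='soft_l1'); return r.x, np.round(f(r.x).reshape(-1,2),1)
a,b,h=.065,.055,.042
tr=[(ct,[a,b,h],(328.5,191.5)),(ct,[a,-b,h],(358.5,186)),(ct,[-a,-b,h],(366,221)),(ct,[-a,b,h],(335.5,227.5)),
 (cs,[a,b,h],(333,203.5)),(cs,[a,-b,h],(358.5,194)),(cs,[-a,-b,h],(378.5,221.5)),(cs,[-a,b,h],(350.5,233)),
 (cs,[-a,b,0],(349,238.5))]
p,r=fit(tr,[.5,-.3,0]); print("tray",p,np.degrees(p[2]),r.tolist())
q=.11
di=[(ct,[-q,q,.008],(225.5,203.5)),(ct,[-q,-q,.008],(284,198.5)),(ct,[q,q,.008],(221.5,145)),(ct,[q,-q,.008],(280,140.5)),
 (cs,[-q,q,.008],(232,236.)),(cs,[-q,-q,.008],(291,221.5)),(cs,[q,q,.008],(219,188)),
 (ct,[-.125,.065,.055],(237.5,199.5)),(ct,[-.125,-.065,.055],(273,196.5)),
 (cs,[-.125,.065,.055],(244,225)),(cs,[-.125,-.065,.055],(278.5,216)),(cs,[.015,.065,.055],(234,192.5))]
d,r=fit(di,[.6,0,0]); print("disp",d,np.degrees(d[2]),r.tolist())
s,c=np.sin(np.radians(35)),np.cos(np.radians(35))
X=np.array([c,0,s]);Y=np.array([0,1,0]);Z=np.array([-s,0,c]);pv=np.array([0,0,.205])
L=pv+.078*X+.078*Z+.15*Y
for nm,cc in(("top",ct),("side",cs)):
    print(nm,"lever ends",proj(cc,pose2(*d,[L-.0375*Y,L+.0375*Y])).round(1).tolist(),"capgrip",proj(cc,pose2(*d,pv+.095*Z)).round(1).tolist(), "barTop",proj(cc,pose2(*d,pv+.109*Z)).round(1).tolist())
# cap angle: bar ends
for nm,cc,e in(("top",ct,[(249.5,163),(259,177.5)]),("side",cs,[(249,157),(262,168.5)])):
    for ang in np.arange(-1.75,-.7,.1):
        yv=-np.sin(ang)*X+np.cos(ang)*Y
        print(nm,round(ang,2),proj(cc,pose2(*d,[pv+.109*Z+.028*yv,pv+.109*Z-.028*yv])).round(1).tolist())
# slot edges: middle/narrow gap mid at ang+...
E
python3 fit.py
```

```text
tray [ 0.4806216  -0.34324193  0.2028486 ] 11.62236890754549 [[0.2, -0.0], [0.2, -0.3], [0.1, 0.0], [0.5, -0.7], [-0.7, 0.2], [-0.1, 0.1], [-0.2, 0.8], [0.6, 0.0], [-0.5, 0.4]]
disp [ 0.61139419 -0.00114674  0.08241031] 4.721762866910801 [[-0.2, -1.5], [0.7, -0.8], [-0.3, -1.9], [0.2, -1.7], [-1.1, -0.5], [-0.3, -0.6], [-1.1, -1.3], [-0.1, 5.2], [0.5, 5.6], [-0.0, 4.4], [2.2, 4.5], [0.4, 4.1]]
top lever ends [[215.6, 154.6], [190.7, 156.3]] capgrip [[254.7, 177.3]] barTop [[254.9, 179.6]]
side lever ends [[213.8, 149.3], [189.0, 154.5]] capgrip [[256.8, 166.4]] barTop [[257.5, 165.9]]
top -1.75 [[256.1, 171.5], [253.7, 187.5]]
top -1.65 [[255.1, 171.4], [254.7, 187.5]]
top -1.55 [[254.2, 171.5], [255.6, 187.5]]
top -1.45 [[253.3, 171.6], [256.5, 187.4]]
top -1.35 [[252.4, 171.8], [257.3, 187.2]]
top -1.25 [[251.5, 172.1], [258.2, 186.9]]
top -1.15 [[250.6, 172.5], [259.0, 186.5]]
top -1.05 [[249.8, 172.9], [259.8, 186.1]]
top -0.95 [[249.1, 173.4], [260.6, 185.6]]
top -0.85 [[248.4, 173.9], [261.3, 185.1]]
top -0.75 [[247.8, 174.6], [261.9, 184.5]]
side -1.75 [[257.1, 156.4], [258.0, 175.4]]
side -1.65 [[256.2, 156.5], [258.9, 175.3]]
side -1.55 [[255.2, 156.7], [259.8, 175.2]]
side -1.45 [[254.3, 156.9], [260.7, 174.9]]
side -1.35 [[253.5, 157.3], [261.6, 174.5]]
side -1.25 [[252.6, 157.7], [262.4, 174.1]]
side -1.15 [[251.9, 158.2], [263.2, 173.6]]
side -1.05 [[251.1, 158.8], [263.9, 173.0]]
side -0.95 [[250.5, 159.5], [264.6, 172.3]]
side -0.85 [[249.9, 160.2], [265.1, 171.6]]
side -0.75 [[249.4, 161.0], [265.6, 170.8]]
```

```bash
cat > fit2.py <<'E'
import io,contextlib
with contextlib.redirect_stdout(io.StringIO()): from fit import *
lv=[(ct,L+.0375*Y,(191,150)),(ct,L-.0375*Y,(215,148.3)),(cs,L+.0375*Y,(190,149.5)),(cs,L-.0375*Y,(213,144.7))]
def f(p):
    o=[]
    for i,(cc,P,uv) in enumerate(di+lv):
        P=np.array(P,float)
        if i<7: P=P+[p[3],0,0]
        o.append(proj(cc,pose2(p[0],p[1],p[2],P))[0]-uv)
    return np.concatenate(o)
r=least_squares(f,[.62,0,0.08,0],loss='soft_l1'); print(r.x,f(r.x).reshape(-1,2).round(1).tolist())
d=r.x[:3]
cen=pv+.065*Z; th=np.linspace(0,2*np.pi,60)
t=cv2.imread("pics/top0.png"); s_=cv2.imread("pics/side0.png")
for im,cc,bx,nm in((t,ct,(185,125,295,205),"t"),(s_,cs,(185,135,295,215),"s")):
    F=7; a=cv2.resize(im[bx[1]:bx[3],bx[0]:bx[2]],None,fx=F,fy=F,interpolation=cv2.INTER_CUBIC)
    def dr(P,col,cl=True):
        q=((proj(cc,pose2(*d,P))-[bx[0]-.5,bx[1]-.5])*F).astype(int); cv2.polylines(a,[q],cl,col,1)
    dr([cen+.079*(np.cos(k)*X+np.sin(k)*Y) for k in th],(0,0,255))
    for ang,col in((-.8,(0,255,0)),(-.9,(255,0,255)),(-1.0,(255,255,0))):
        xv=np.cos(ang)*X+np.sin(ang)*Y; yv=-np.sin(ang)*X+np.cos(ang)*Y
        dr([pv+.109*Z+i*.028*yv+j*.007*xv for i,j in((1,1),(1,-1),(-1,-1),(-1,1))],col)
    dr([L-.0375*Y,L+.0375*Y],(0,255,255))
    dr([[-.125,.065,.055],[-.125,-.065,.055],[.015,-.065,.055],[.015,.065,.055]],(255,0,0))
    cv2.imwrite(f"pics/ov_{nm}.png",a)
E
python3 fit2.py
```

```text
[ 0.63043703 -0.00073325  0.08356011 -0.02388861] [[0.3, -0.2], [1.1, 0.5], [0.1, -0.6], [0.6, -0.4], [-0.4, 0.6], [0.5, 0.4], [-0.5, -0.3], [-0.1, -0.1], [0.5, 0.3], [-1.0, -0.4], [0.9, -0.1], [-0.5, -0.1], [-0.3, 0.1], [0.6, 0.0], [-1.6, 0.4], [-0.0, 0.1]]
```

View pics/ov_t.png

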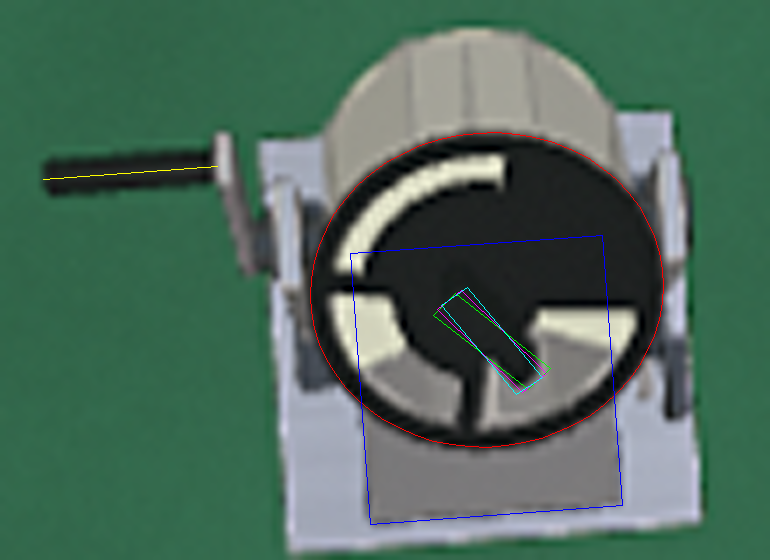

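View pics/ov_s.png

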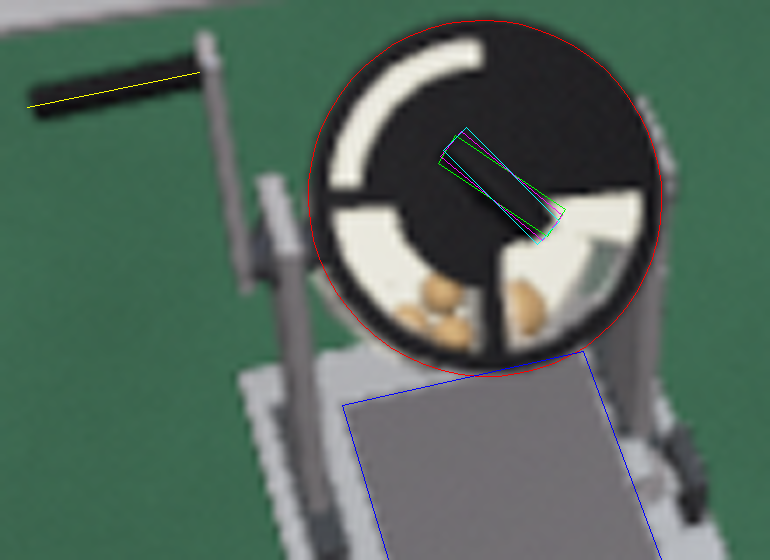

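```bash
cat > geo.py <<'E'
import numpy as np
from h import *
D=np.array([0.63043703,-0.00073325,0.08356011])
TR=np.array([0.4806216,-0.34324193,0.2028486])
def dw(P): return pose2(*D,np.atleast_2d(P))[0]
Rd=Rn.from_euler('z',D[2]).as_matrix()
s35,c35=np.sin(np.radians(35)),np.cos(np.radians(35))
X=np.array([c35,0,s35]);Y=np.array([0,1.,0]);Z=np.array([-s35,0,c35]);PV=np.array([0,0,.205])
def ori(zt,yt):  # tool z dir, tool y dir (world) -> rpy deg
    zt=zt/np.linalg.norm(zt); yt=yt-zt*(yt@zt); yt/=np.linalg.norm(yt)
    M=np.stack([np.cross(yt,zt),yt,zt],1)
    return Rn.from_matrix(M).as_euler('xyz',degrees=True)
def tray_ori(yaw,tilt,flip=1):
    R=Rn.from_euler('z',yaw).as_matrix(); t=np.radians(tilt)
    return ori(R@np.array([np.sin(t),0,-np.cos(t)]), flip*(R@np.array([0,1.,0])))
def cap_ori(ang,flip=1):
    xv=np.cos(ang)*X+np.sin(ang)*Y
    return ori(-(Rd@Z), flip*(Rd@xv))
def lev(phi,tilt,flip=1,dy=0): # phi drum angle; bar position world; tool tilt about disp y
    a=np.radians(10)-phi
    p=np.array([.110*np.sin(a),.150+dy,.205+.110*np.cos(a)]); t=np.radians(tilt)
    return dw(p), ori(Rd@np.array([np.sin(t),0,-np.cos(t)]), flip*(Rd@np.array([np.cos(t),0,np.sin(t)])))
E
python3 - <<'E'
from geo import *
from station import robot,vision
ct,cs=vision.calibration("top"),vision.calibration("side")
for uv,z in(((295,234),.11),((278.5,218.5),.055),((315,241),.055),((254,262),.055),((289,283),.055)): print("large",uv,unproj(ct,np.array(uv),z).round(3))
for uv,z in(((135,172),.164),((335,137),.164),((167,221),.085)): print("byst",unproj(ct,np.array(uv),z).round(3))
def ik(n,p,o):
    q=robot.inverse_kinematics(list(p),list(o)); print(n,np.round(p,3),None if q is None else np.round(q,0).tolist())
R=Rn.from_euler('z',TR[2]).as_matrix()
for f in(1,-1):
    for tilt in(35,40):
        tab=np.array([TR[0],TR[1],0])+R@np.array([-.051,0,.072])
        ik(f"tab f{f} t{tilt}",tab,tray_ori(TR[2],tilt,f))
        for h in(.06,.055,.022): ik(" place",dw([-.055-.051,0,h+.072]),tray_ori(D[2],tilt,f))
        ik(" pre",dw([-.055-.051-.12,0,.06+.072]),tray_ori(D[2],tilt,f))
    for a in(-.87,0): 
        ik(f"cap f{f} {a}",dw(PV+.1*Z),cap_ori(a,f)); ik(f"cap pre",dw(PV+.17*Z),cap_ori(a,f))
    for phi in(0,.5,1,1.5,2.0):
        for t in (0,30): ik(f"lev f{f} {phi} {t}",*lev(phi,t,f))
E
```

```text
large (295, 234) [ 0.38  -0.148]
large (278.5, 218.5) [ 0.433 -0.095]
large (315, 241) [ 0.355 -0.225]
large (254, 262) [ 0.278 -0.008]
large (289, 283) [ 0.205 -0.133]
byst [0.583 0.393]
byst [ 0.708 -0.274]
byst [0.42  0.298]
tab f1 t35 [ 0.431 -0.354  0.072] [93.0, 32.0, -45.0, 115.0, -21.0, 27.0, 174.0]
 place [ 0.525 -0.01   0.132] [-40.0, 5.0, 44.0, 133.0, -45.0, 12.0, 139.0]
 place [ 0.525 -0.01   0.127] [-39.0, 6.0, 44.0, 133.0, -50.0, 11.0, 145.0]
 place [ 0.525 -0.01   0.094] [56.0, 20.0, -62.0, 133.0, 84.0, 14.0, 17.0]
 pre [ 0.405 -0.02   0.132] [-40.0, -16.0, 39.0, 147.0, 33.0, 12.0, 66.0]
tab f1 t40 [ 0.431 -0.354  0.072] [103.0, 39.0, -56.0, 117.0, -14.0, 24.0, 172.0]
 place [ 0.525 -0.01   0.132] None
 place [ 0.525 -0.01   0.127] None
 place [ 0.525 -0.01   0.094] [55.0, 20.0, -60.0, 137.0, 123.0, 14.0, -22.0]
 pre [ 0.405 -0.02   0.132] None
cap f1 -0.87 [ 0.573 -0.006  0.287] [24.0, -1.0, -22.0, 112.0, -7.0, 34.0, -39.0]
cap pre [ 0.533 -0.009  0.344] [18.0, -9.0, -14.0, 111.0, -10.0, 43.0, -37.0]
cap f1 0 [ 0.573 -0.006  0.287] [6.0, -2.0, -5.0, 113.0, -6.0, 34.0,
[... 1913 characters left out ...]
0 [0.637 0.15  0.313] [30.0, 18.0, -61.0, 93.0, 34.0, 53.0, 144.0]
lev f-1 0.5 0 [0.583 0.146 0.309] [19.0, 34.0, -62.0, 70.0, 30.0, 92.0, 148.0]
lev f-1 0.5 30 [0.583 0.146 0.309] [36.0, 9.0, -62.0, 101.0, 23.0, 48.0, 150.0]
lev f-1 1 0 [0.537 0.142 0.28 ] [24.0, 29.0, -62.0, 81.0, 25.0, 85.0, 148.0]
lev f-1 1 30 [0.537 0.142 0.28 ] [-76.0, -4.0, 52.0, 112.0, 18.0, 43.0, 152.0]
lev f-1 1.5 0 [0.512 0.14  0.232] [26.0, 27.0, -62.0, 90.0, 24.0, 78.0, 147.0]
lev f-1 1.5 30 [0.512 0.14  0.232] [-66.0, -4.0, 42.0, 120.0, 20.0, 36.0, 147.0]
lev f-1 2.0 0 [0.512 0.14  0.177] [26.0, 31.0, -62.0, 94.0, 28.0, 72.0, 144.0]
lev f-1 2.0 30 [0.512 0.14  0.177] [35.0, 8.0, -61.0, 122.0, 34.0, 30.0, 134.0]
```

Run:
```python
from geo import *
from station import robot,fingers,vision,recognise
a=-.87
fingers.gripper_to(0.6,60)
robot.move_to(list(dw(PV+.185*Z)),list(cap_ori(a)))
print(robot.current_joint_positions(),robot.current_time_s())
im=vision.grab_frame("wrist"); cv2.imwrite("pics/w1.png",im[:,:,::-1])
im=vision.grab_frame("side"); cv2.imwrite("pics/s1.png",im[:,:,::-1])
cv2.imwrite("pics/s1c.png",cv2.resize(im[100:260,170:330,::-1],None,fx=3.5,fy=3.5))
print(robot.current_tool_pos(),robot.current_eef_rot(),dw(PV+.185*Z),cap_ori(a))
```

```text
[ 17.6491596  -10.06781141 -13.25313828 110.04244055 -10.11247469
  45.43873749 -36.42707401] 4.5833
[ 0.52482216 -0.01064324  0.35637281] [155.7256831  -25.99772018  50.51545845] [ 0.52469563 -0.00958964  0.35654313] [155.70023339 -26.00190741  50.63173513]
```

View pics/w1.png

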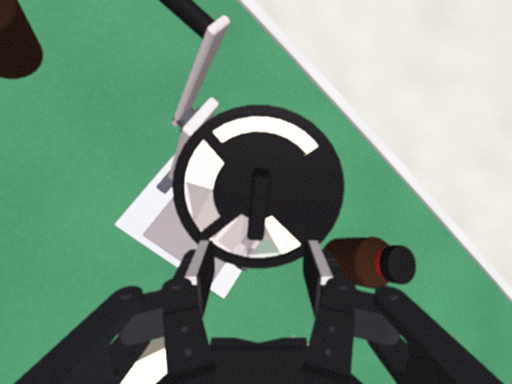

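View pics/s1c.png

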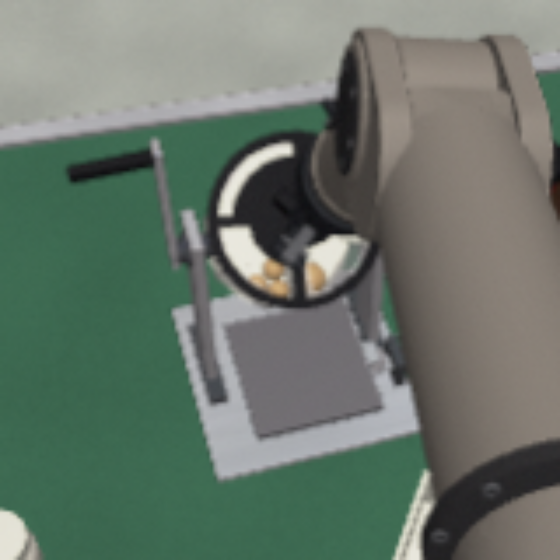

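The wrist view shows the bar upright at about (259,205), aligned with the jaws. I'll check the modelled bar against it, then grip.

```bash
cat >> geo.py <<'E'
def wristE(vision,pos,rpy):
    T=np.eye(4); T[:3,:3]=Rn.from_euler('xyz',rpy,degrees=True).as_matrix(); T[:3,3]=pos
    return np.linalg.inv(T@np.array(vision.calibration("wrist")["T_tool_cam"]))
E
python3 - <<'E'
from geo import *
from station import robot,fingers,vision
E=wristE(vision,robot.current_tool_pos(),robot.current_eef_rot()); c=vision.calibration("wrist")
im=cv2.imread("pics/w1.png")
F=3;a=cv2.resize(im[90:290,100:360],None,fx=F,fy=F,interpolation=cv2.INTER_CUBIC)
def dr(P,col):
    q=((proj(c,[dw(p) for p in P],E)-[99.5,89.5])*F).astype(int); cv2.polylines(a,[q],True,col,1)
th=np.linspace(0,2*np.pi,60)
dr([PV+.065*Z+.079*(np.cos(k)*X+np.sin(k)*Y) for k in th],(0,0,255))
for ang,col in((-.8,(0,255,0)),(-.87,(255,0,255)),(-.94,(255,255,0))):
    xv=np.cos(ang)*X+np.sin(ang)*Y; yv=-np.sin(ang)*X+np.cos(ang)*Y
    dr([PV+.109*Z+i*.028*yv+j*.007*xv for i,j in((1,1),(1,-1),(-1,-1),(-1,1))],col)
cv2.imwrite("pics/w1o.png",a)
E
```

```text
(no output)
```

View pics/w1o.png

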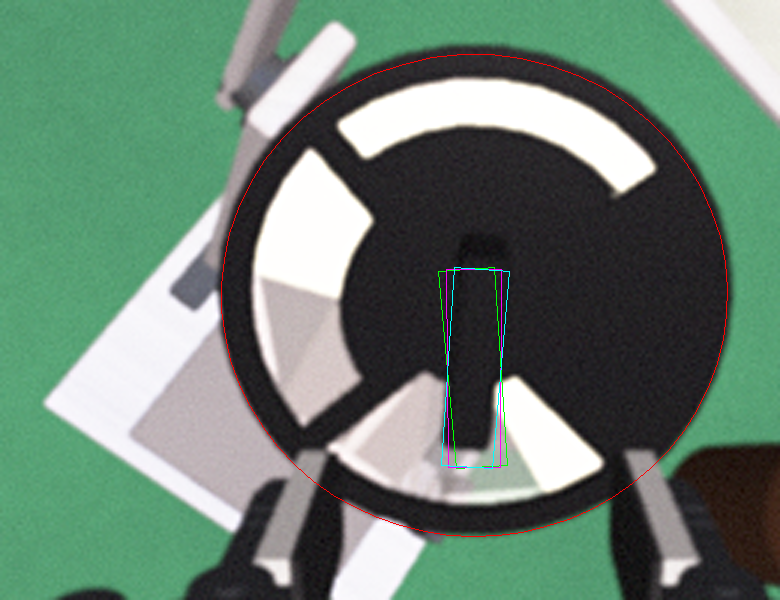

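Run:
```python
from geo import *
from station import robot,fingers,vision
a=-.9
o=list(cap_ori(a))
print(robot.line_to(list(dw(PV+.130*Z)),o,velocity=.12))
print(robot.line_to(list(dw(PV+.100*Z)),o,velocity=.06,f_stop=12), robot.current_tool_pos(), dw(PV+.1*Z))
fingers.gripper_to(0.0,60); print("gap",robot.current_finger_gap(),robot.current_contact_force())
for b in np.linspace(a,0.0,5)[1:]:
    robot.line_to(list(dw(PV+.100*Z)),list(cap_ori(b)),velocity=.1)
print(robot.current_joint_positions(),robot.current_contact_force(),robot.current_torque(),robot.current_eef_rot(),cap_ori(0),robot.current_time_s())
im=vision.grab_frame("wrist"); cv2.imwrite("pics/w2.png",im[:,:,::-1])
```

```text
False
False [ 0.57330703 -0.005476    0.28664473] [ 0.57327951 -0.00552049  0.2869152 ]
gap 0.1521096111723445 [-0.94282106 -0.25728124  2.67401468]
[ 15.84462309  -1.39892162 -14.64169755 112.41997945  -6.55503929
  34.06781918   9.83828884] [-0.16562742 -3.22667494  5.40941113] [-0.46946154  0.05073571 -0.23466939] [ 1.44831089e+02 -1.14975173e-01  9.44994292e+01] [145.           0.          94.78764164] 7.8667
```

View pics/w2.png

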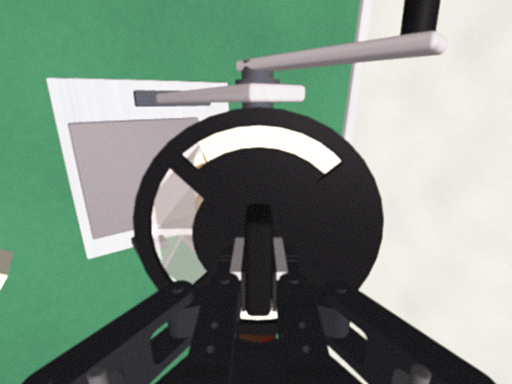

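Run:
```python
from geo import *
from station import robot,fingers,vision
fingers.gripper_to(0.5)
robot.line_to(list(dw(PV+.185*Z)),None,velocity=.2)
im=vision.grab_frame("wrist"); cv2.imwrite("pics/w3.png",im[:,:,::-1])
print(robot.current_joint_positions(),robot.current_time_s())
def ik(n,p,o):
    q=robot.inverse_kinematics(list(p),list(o)); print(n,np.round(p,3),None if q is None else np.round(q,0).tolist())
R=Rn.from_euler('z',TR[2]).as_matrix()
G=np.array([-.053,0,.076])
for f in(1,-1):
  for tilt in(30,33,36):
    t=np.radians(tilt); back=-R@np.array([np.sin(t),0,-np.cos(t)])
    tab=np.array([TR[0],TR[1],0])+R@G
    ik(f"tab f{f} t{tilt}",tab,tray_ori(TR[2],tilt,f)); ik("back",tab+.1*back,tray_ori(TR[2],tilt,f))
    for h in (.06,.022): ik(" place",dw(np.array([-.055,0,h])+G),tray_ori(D[2],tilt,f))
    ik(" pre",dw(np.array([-.055-.13,0,.06])+G),tray_ori(D[2],tilt,f))
```

```text
[ 16.68723874 -10.02478369 -12.60617268 110.19163628  -9.84194085
  45.38737266  13.14806516] 8.9333
tab f1 t30 [ 0.429 -0.354  0.076] [100.0, 38.0, -62.0, 113.0, 14.0, 31.0, 140.0]
back [ 0.38  -0.364  0.163] [109.0, 25.0, -61.0, 111.0, -7.0, 43.0, 159.0]
 place [ 0.523 -0.01   0.136] [3.0, 5.0, -2.0, 127.0, -9.0, 18.0, 104.0]
 place [ 0.523 -0.01   0.098] [46.0, 15.0, -50.0, 129.0, 41.0, 14.0, 58.0]
 pre [ 0.393 -0.021  0.136] [-2.0, -11.0, 5.0, 143.0, -10.0, 19.0, 108.0]
tab f1 t33 [ 0.429 -0.354  0.076] [102.0, 39.0, -62.0, 114.0, 10.0, 28.0, 146.0]
back [ 0.375 -0.365  0.16 ] [111.0, 26.0, -61.0, 112.0, -12.0, 42.0, 165.0]
 place [ 0.523 -0.01   0.136] [3.0, 5.0, -2.0, 130.0, -15.0, 13.0, 110.0]
 place [ 0.523 -0.01   0.098] [56.0, 19.0, -61.0, 131.0, 67.0, 14.0, 33.0]
 pre [ 0.393 -0.021  0.136] [-5.0, -13.0, 9.0, 145.0, -12.0, 15.0, 110.0]
tab f1 t36 [ 0.429 -0.354  0.076] [104.0, 40.0, -62.0, 115.0, 5.0, 26.0, 152.0]
back [ 0.371 -0.366  0.157] [113.0, 27.0, -61.0, 114.0, -16.0, 40.0, 171.0]
 place [ 0.523 -0.01   0.136] [-51.0, 5.0, 56.0, 134.0, -51.0, 11.0, 146.0]
 place [ 
[... 541 characters left out ...]
67.0, 52.0, 30.0]
back [ 0.375 -0.365  0.16 ] [25.0, 18.0, 45.0, 115.0, -55.0, 60.0, 22.0]
 place [ 0.523 -0.01   0.136] [27.0, 6.0, -27.0, 129.0, -3.0, 13.0, -82.0]
 place [ 0.523 -0.01   0.098] [-37.0, 11.0, 43.0, 134.0, -66.0, 13.0, -20.0]
 pre [ 0.393 -0.021  0.136] [24.0, -12.0, -16.0, 144.0, -35.0, 17.0, -47.0]
tab f-1 t36 [ 0.429 -0.354  0.076] [29.0, 28.0, 37.0, 118.0, -71.0, 54.0, 35.0]
back [ 0.371 -0.366  0.157] [24.0, 20.0, 50.0, 117.0, -60.0, 63.0, 29.0]
 place [ 0.523 -0.01   0.136] [-51.0, 5.0, 56.0, 134.0, -51.0, 11.0, -34.0]
 place [ 0.523 -0.01   0.098] [62.0, 23.0, -69.0, 133.0, 90.0, 18.0, -167.0]
 pre [ 0.393 -0.021  0.136] [18.0, -12.0, -10.0, 147.0, -45.0, 14.0, -37.0]
```

View pics/w3.png

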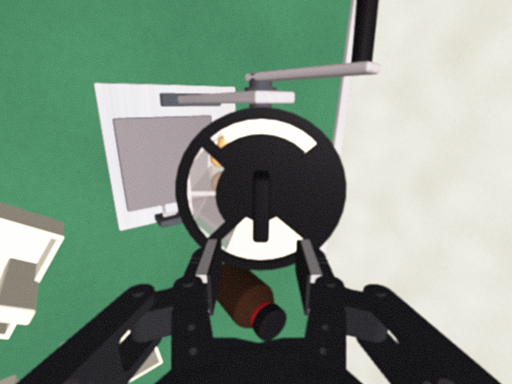

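```bash
cat >> geo.py <<'E'
TILT=31
G=np.array([-.057,0,.073])
def trayT(x,y,z,yaw,back=0.0,tilt=TILT):
    R=Rn.from_euler('z',yaw).as_matrix(); t=np.radians(tilt); zt=np.array([np.sin(t),0,-np.cos(t)])
    p=np.array([x,y,z])+R@(G+zt*(.002-back))
    return list(p),list(tray_ori(yaw,tilt,1))
def stT(dx,h,dy=0): # tray pose with origin at dispenser (dx,dy,h)
    w=dw([dx,dy,h]); return trayT(w[0],w[1],w[2],D[2])
E
python3 - <<'E'
from geo import *
from station import robot,fingers,vision
def ik(n,T):
    q=robot.inverse_kinematics(*T); print(n,None if q is None else np.round(q,0).tolist()); return q
fingers.gripper_to(0.6)
ik("pre",stT(-.15,.09)); ik("pl",stT(-.06,.06)); 
q=ik("hi",stT(-.15,.15))
robot.move_to(*stT(-.15,.15))
ik("pre",stT(-.15,.09)); ik("pl",stT(-.06,.06)); ik("dn",stT(-.06,.022)); ik("tab",trayT(*TR[:2],0,TR[2])); ik("tabb",trayT(*TR[:2],0,TR[2],.1));
robot.move_to(*trayT(*TR[:2],0,TR[2],.12))
print(robot.current_joint_positions().round(0),robot.current_time_s())
ik("tab",trayT(*TR[:2],0,TR[2]))
p,r=robot.current_tool_pos(),robot.current_eef_rot()
im=vision.grab_frame("wrist"); cv2.imwrite("pics/w4.png",im[:,:,::-1])
E=wristE(vision,p,r); c=vision.calibration("wrist")
a=im[:,:,::-1].copy()
R=[[.065,.055,.042],[.065,-.055,.042],[-.065,-.055,.042],[-.065,.055,.042]]
q=proj(c,pose2(*TR,R),E); print(q.round(1)); cv2.polylines(a,[q.astype(int)],True,(0,0,255),1)
q=proj(c,pose2(*TR,[[-.065,.007,.09],[-.065,-.007,.09],[-.037,-.007,.09],[-.037,.007,.09]]),E);cv2.polylines(a,[q.astype(int)],True,(255,0,0),1)
cv2.imwrite("pics/w4o.png",cv2.resize(a,None,fx=1.5,fy=1.5))
E
```

```text
pre [-0.0, -10.0, 4.0, 138.0, -10.0, 22.0, 106.0]
pl [3.0, 5.0, -1.0, 130.0, -12.0, 15.0, 107.0]
hi [1.0, -15.0, 2.0, 132.0, -7.0, 33.0, 103.0]
pre [-0.0, -10.0, 4.0, 138.0, -10.0, 22.0, 106.0]
pl [0.0, 5.0, 1.0, 130.0, -13.0, 15.0, 108.0]
dn [-28.0, 10.0, 33.0, 133.0, -50.0, 12.0, 144.0]
tab [87.0, 30.0, -41.0, 114.0, -18.0, 30.0, 169.0]
tabb [103.0, 22.0, -51.0, 112.0, -18.0, 43.0, 169.0]
[105.  19. -51. 111. -19.  46. 171.] 12.3417
tab [91.0, 31.0, -46.0, 114.0, -12.0, 29.0, 164.0]
[[297.6 236.3]
 [215.5 236.2]
 [200.1 165.1]
 [312.3 165.3]]
```

View pics/w4o.png

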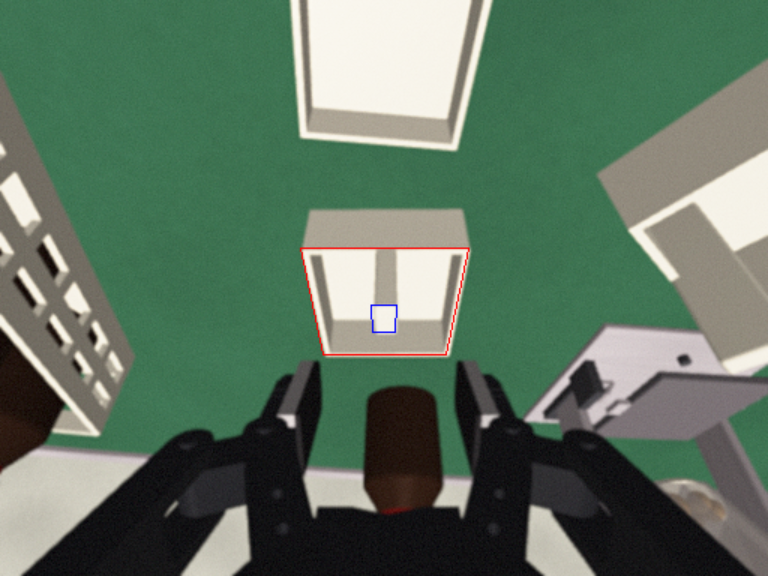

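The wrist overlay of a 130×110 mm tray, with its tab, matches the picture to about 1 px (rim corners (200,165)–(298,236)). That confirms the middle tray. I'll grip it now.

Run:
```python
from geo import *
from station import robot,fingers,vision
def ik(n,T):
    q=robot.inverse_kinematics(*T); print(n,None if q is None else np.round(q,0).tolist()); return q
T=trayT(*TR[:2],0,TR[2],.03); robot.line_to(*T,velocity=.15)
T=trayT(*TR[:2],0,TR[2]); print(robot.line_to(*T,velocity=.08,f_stop=12))
fingers.gripper_to(0.0,100); print("gap",robot.current_finger_gap(),robot.current_contact_force())
f0=robot.current_contact_force()
robot.line_to(*trayT(*TR[:2],.09,TR[2]),velocity=.12)
print(robot.current_contact_force()-f0,robot.current_joint_positions().round(0),robot.current_time_s())
ik("pre",stT(-.16,.09)); ik("mid",trayT(.5,-.18,.10,.15))
im=vision.grab_frame("side"); cv2.imwrite("pics/s5.png",cv2.resize(im[100:300,200:460,::-1],None,fx=3,fy=3))
```

```text
False
gap 0.147803486049784 [-4.58683303  1.00013787  5.9618182 ]
[ 3.88940863 -0.5700855  -7.71807684] [ 94.  22. -48. 109. -16.  41. 163.] 15.0
pre [56.0, -14.0, -43.0, 138.0, -40.0, 28.0, 138.0]
mid [94.0, 5.0, -60.0, 124.0, -31.0, 34.0, 157.0]
```

View pics/s5.png

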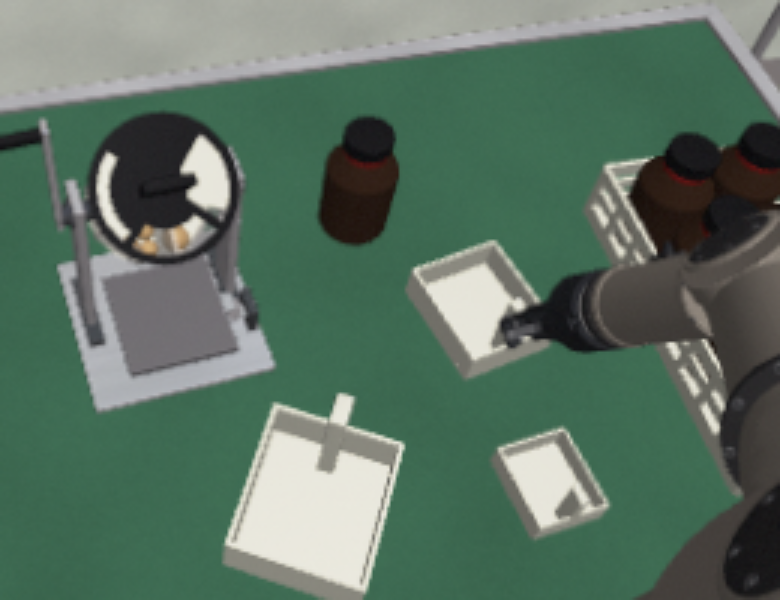

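Run:
```python
from geo import *
from station import robot,fingers,vision
def ik(n,T):
    q=robot.inverse_kinematics(*T); print(n,None if q is None else np.round(q,0).tolist()); return q
try:
    robot.line_to(*trayT(.49,-.18,.10,.14),velocity=.2); print(robot.current_joint_positions().round(0))
    robot.line_to(*stT(-.165,.09),velocity=.2)
except Exception as e: print(repr(e))
print(robot.current_joint_positions().round(0),robot.current_time_s())
ik("in",stT(-.06,.061));ik("dn",stT(-.06,.022))
im=vision.grab_frame("side"); cv2.imwrite("pics/s6.png",cv2.resize(im[100:300,170:430,::-1],None,fx=3,fy=3))
im=vision.grab_frame("top"); cv2.imwrite("pics/t6.png",cv2.resize(im[110:290,190:390,::-1],None,fx=3,fy=3))
```

```text
[ 96.   3. -60. 126. -34.  35. 160.]
[ 64. -17. -49. 138. -46.  31. 144.] 17.3667
in [31.0, 6.0, -31.0, 129.0, 1.0, 15.0, 95.0]
dn [-28.0, 10.0, 33.0, 133.0, -50.0, 12.0, 144.0]
```

View pics/s6.png

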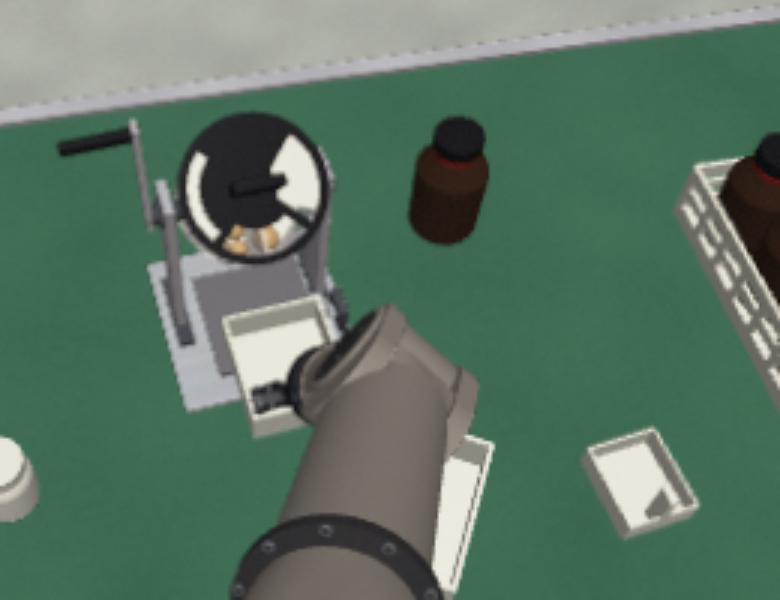

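View pics/t6.png

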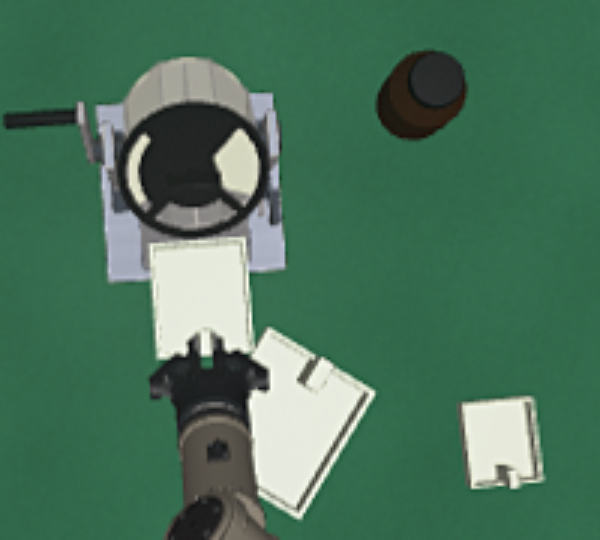

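The tray hangs level and is aligned in front of the platform. Next is the insertion.

Run:
```python
from geo import *
from station import robot,fingers,vision
def ik(n,T):
    q=robot.inverse_kinematics(*T); print(n,None if q is None else np.round(q,0).tolist()); return q
try:
    robot.line_to(*stT(-.125,.063),velocity=.12); print(robot.current_joint_positions().round(0))
    print(robot.line_to(*stT(-.06,.062),velocity=.08,f_stop=10))
except Exception as e: print(repr(e))
print(robot.current_joint_positions().round(0),robot.current_contact_force(),robot.current_time_s())
for h in(.05,.04,.03,.022):ik("dn",stT(-.06,h))
im=vision.grab_frame("side"); cv2.imwrite("pics/s7.png",cv2.resize(im[120:260,190:350,::-1],None,fx=4,fy=4))
```

```text
[ 74.  -4. -67. 136. -33.  18. 130.]
False
[ 53.   9. -55. 128.  18.  16.  80.] [ 1.15505208 -0.55389988 -2.54316   ] 19.3833
dn [49.0, 10.0, -51.0, 129.0, 22.0, 14.0, 76.0]
dn [45.0, 11.0, -47.0, 130.0, 26.0, 13.0, 72.0]
dn [42.0, 12.0, -45.0, 130.0, 31.0, 11.0, 67.0]
dn [47.0, 15.0, -50.0, 131.0, 46.0, 12.0, 52.0]
```

View pics/s7.png

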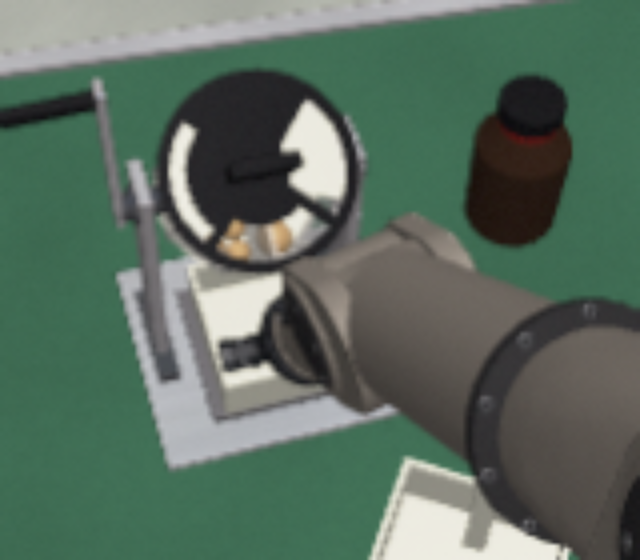

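```bash
cat >> geo.py <<'E'
def tipT(dx,zt,tilt=TILT,back=0.,dy=0): # closed finger tips at dispenser point (dx,dy,zt)
    t=np.radians(tilt); d=np.array([np.sin(t),0,-np.cos(t)])
    return list(dw(np.array([dx,dy,zt])-d*(.017+back))), list(tray_ori(D[2],tilt,1))
E
python3 - <<'E'
from geo import *
from station import robot,fingers,vision
def ik(n,T):
    q=robot.inverse_kinematics(*T); print(n,None if q is None else np.round(q,0).tolist()); return q
print(robot.line_to(*stT(-.06,.0535),velocity=.04,f_stop=4), robot.current_contact_force(), robot.current_tool_pos()-np.array(stT(-.06,.055)[0]))
fingers.gripper_to(0.4)
print(robot.current_contact_force())
p=np.array(robot.current_tool_pos()); t=np.radians(TILT)
back=Rd@np.array([-np.sin(t),0,np.cos(t)])
robot.line_to(list(p+.05*back),None,velocity=.15)
print(robot.current_joint_positions().round(0),robot.current_time_s())
for z in(.15,.11,.105): ik("tip",tipT(-.111,z))
p_,r=robot.current_tool_pos(),robot.current_eef_rot()
im=vision.grab_frame("wrist"); E=wristE(vision,p_,r); c=vision.calibration("wrist")
a=im[:,:,::-1].copy()
def dr(P,col):
    q=proj(c,[dw(x) for x in P],E);cv2.polylines(a,[q.astype(int)],True,col,1)
o=np.array([-.06,0,.055])
dr([o+x for x in([.065,.055,.042],[.065,-.055,.042],[-.065,-.055,.042],[-.065,.055,.042])],(0,0,255))
dr([o+x for x in([-.065,.007,.09],[-.065,-.007,.09],[-.037,-.007,.09],[-.037,.007,.09])],(255,0,0))
cv2.imwrite("pics/w8.png",cv2.resize(a,None,fx=1.5,fy=1.5))
im=vision.grab_frame("side"); cv2.imwrite("pics/s8.png",cv2.resize(im[120:260,190:350,::-1],None,fx=4,fy=4))
E
```

```text
True [-2.21490099 -0.2043819   5.92727316] [ 0.00077037 -0.00042089 -0.00109316]
[0.36319847 0.40239846 0.31122629]
[ 76.  -1. -71. 129. -16.  22. 112.] 21.05
tip [70.0, 7.0, -71.0, 126.0, 9.0, 21.0, 88.0]
tip [60.0, 13.0, -64.0, 129.0, 33.0, 16.0, 65.0]
tip [58.0, 13.0, -61.0, 129.0, 34.0, 16.0, 64.0]
```

View pics/w8.png

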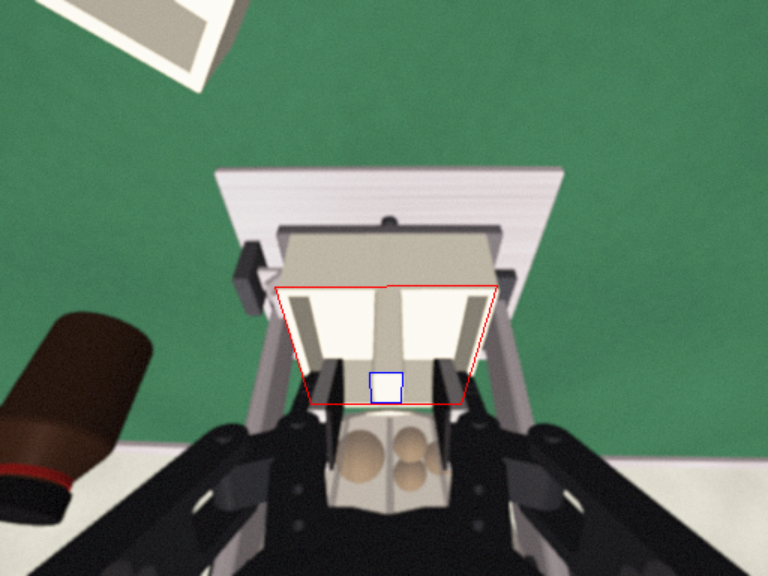

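View pics/s8.png

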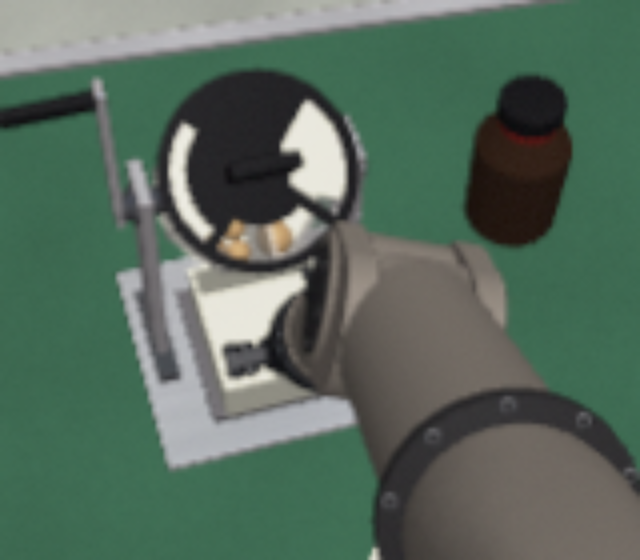

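The tray sits centred on the platform, with the red and blue model overlays on the rim and tab top. I'll press with closed fingertips on the tab top.

Run:
```python
from geo import *
from station import robot,fingers,vision
fingers.gripper_to(0.0,60)
try:
    print(robot.line_to(*tipT(-.111,.152),velocity=.08,f_stop=10), robot.current_joint_positions().round(1))
    f0=robot.current_contact_force()
    for z in np.arange(.142,.104,-.008):
        st=robot.line_to(*tipT(-.111,z),velocity=.05,f_stop=30)
        p=robot.current_tool_pos(); print(round(z,3),st,(robot.current_contact_force()-f0).round(1),round(p[2]-.017*np.cos(np.radians(TILT)),4))
        if st: break
except Exception as e: print(repr(e))
print(robot.current_joint_positions().round(1),robot.current_time_s())
im=vision.grab_frame("side"); cv2.imwrite("pics/s9.png",cv2.resize(im[120:260,190:350,::-1],None,fx=4,fy=4))
```

```text
False [ 67.6   5.4 -67.9 125.9   5.1  21.3  91.8]
0.142 False [-3.3 -0.1  5.6] 0.1429
0.134 False [-4.3  0.4  7.2] 0.1354
0.126 False [-3.   0.1  7.5] 0.1276
0.118 False [-4.4  0.4  9.4] 0.1199
0.11 True [-4.3 -1.   9.8] 0.1166
[ 52.6   9.5 -54.8 128.7  20.6  14.9  76.8] 23.55
```

View pics/s9.png

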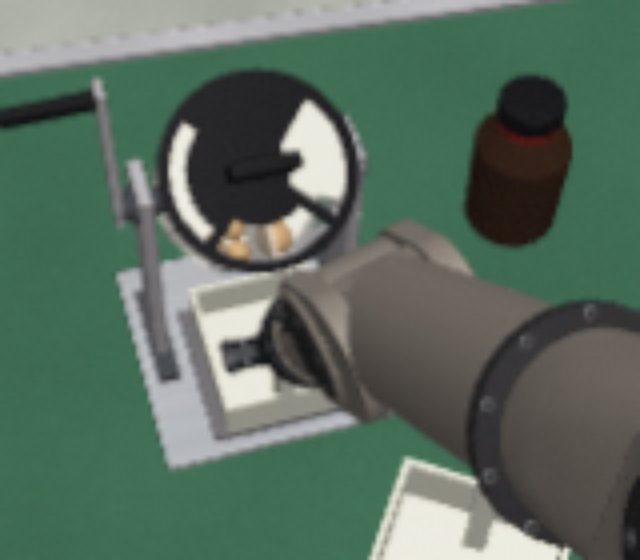

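Run:
```python
from geo import *
from station import robot,fingers,vision
try:
    for z in (.113,.110,.107,.104):
        st=robot.line_to(*tipT(-.111,z),velocity=.02,f_stop=30)
        p=robot.current_tool_pos(); print(z,st,robot.current_contact_force().round(1),robot.current_torque().round(2),np.round(p-np.array(tipT(-.111,z)[0]),4))
        if st: break
except Exception as e: print(repr(e))
print(robot.current_joint_positions().round(1),robot.current_time_s())
p_,r=robot.current_tool_pos(),robot.current_eef_rot()
im=vision.grab_frame("wrist"); cv2.imwrite("pics/w10.png",cv2.resize(im[:,:,::-1],None,fx=1.5,fy=1.5))
```

```text
0.113 False [-1.1 -0.1 10.9] [ 0.01 -0.48  0.03] [ 0.0043 -0.0001  0.0042]
0.11 True [-12.3  -1.   20. ] [0.01 1.04 0.04] [ 0.0047 -0.0001  0.0056]
[ 52.2   9.6 -54.4 128.8  21.2  14.8  76.3] 24.0833
```

View pics/w10.png

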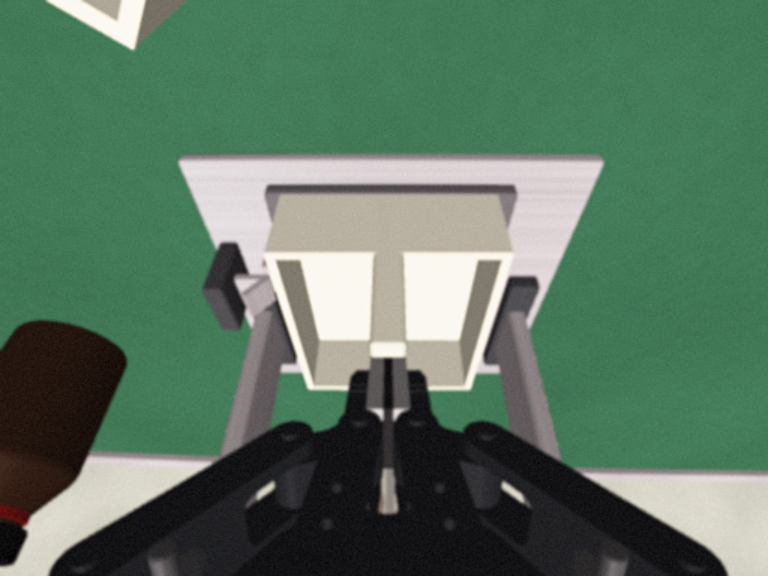

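Run:
```python
from geo import *
from station import robot,fingers,vision
robot.pause(.1)
t=tipT(-.111,.110)
print(robot.current_tool_pos(),t[0],robot.current_eef_rot(),t[1])
print(robot.current_contact_force().round(1),robot.current_torque().round(2),robot.current_joint_torque().round(1),robot.current_joint_positions().round(2),robot.inverse_kinematics(*t))
im=vision.grab_frame("side"); cv2.imwrite("pics/s10.png",cv2.resize(im[120:260,190:390,::-1],None,fx=4,fy=4))
im=vision.grab_frame("top"); cv2.imwrite("pics/t10.png",cv2.resize(im[110:290,170:370,::-1],None,fx=3,fy=3))
```

```text
[ 0.51583416 -0.01081974  0.13024523] [np.float64(0.5110992239654506), np.float64(-0.01072840406325735), np.float64(0.1245718441119359)] [-179.68601098   31.67323385 -175.04617715] [np.float64(-180.0), np.float64(31.000000000000007), np.float64(-175.2123583613511)]
[-11.8  -0.4  18.5] [0.06 0.93 0.12] [ -0.3 -13.   -2.  -18.1   0.3  -2.9   0. ] [ 52.21   9.58 -54.37 128.81  21.15  14.74  76.28] [ 52.09934667   9.9678769  -54.20857775 129.17927232  21.27721745
  14.82338005  76.18264281]
```

View pics/s10.png

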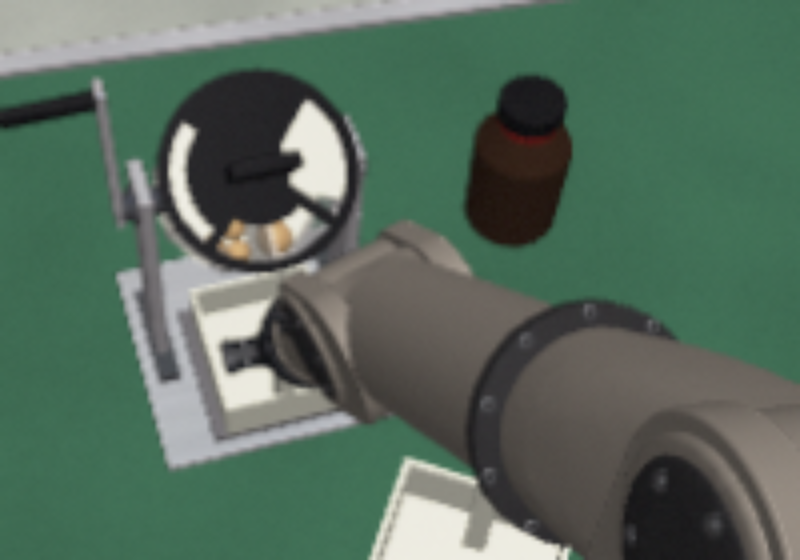

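View pics/t10.png

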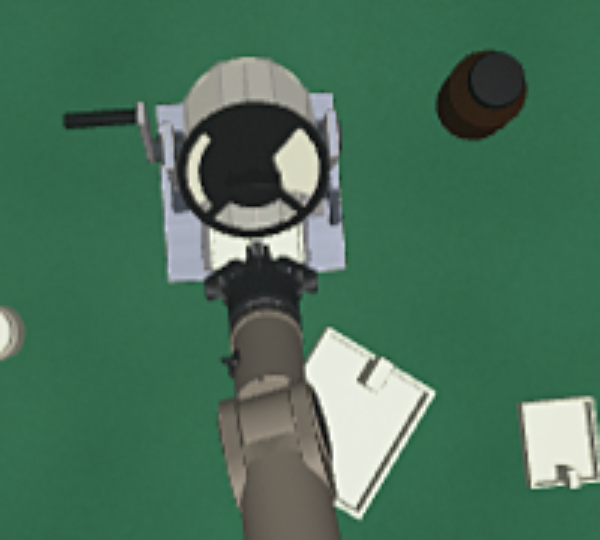

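Run:
```python
from geo import *
from station import robot,fingers,vision
try:
    for dx,z in ((-.113,.109),(-.114,.106),(-.115,.103),(-.116,.100),(-.117,.097)):
        st=robot.line_to(*tipT(dx,z),velocity=.02,f_stop=45)
        p=robot.current_tool_pos();F=robot.current_contact_force(); print(z,st,F.round(1),np.round(p-np.array(tipT(-.111,z)[0]),4),"tip",round(p[2]-.017*np.cos(np.radians(31.5)),4))
        if st or F[2]>38 or p[2]-.0145<.111: break
except Exception as e: print(repr(e))
print(robot.current_joint_positions().round(1),robot.current_time_s())
```

```text
0.109 False [-7.9 -0.4 25.3] [ 0.0044 -0.0001  0.0064] tip 0.1155
0.106 True [-5.7 -0.1 11.4] [ 0.0065 -0.      0.0102] tip 0.1163
[ 51.8   9.5 -53.9 129.1  21.9  13.9  75.6] 25.125
```

The tilted fingertip's lower edge reaches about 5.7 mm below its centre. The hard stop felt at a tip height of 0.1155 m is therefore the platform's lower stop. I'll lift off and check the latch.

Run:
```python
from geo import *
from station import robot,fingers,vision
p=np.array(robot.current_tool_pos()); t=np.radians(TILT)
back=Rd@np.array([-np.sin(t),0,np.cos(t)])
robot.line_to(list(p+.02*back),None,velocity=.06)
robot.line_to(list(p+.11*back),None,velocity=.15)
p_,r=robot.current_tool_pos(),robot.current_eef_rot()
print(robot.current_contact_force().round(1),robot.current_joint_positions().round(1))
im=vision.grab_frame("wrist"); E=wristE(vision,p_,r); c=vision.calibration("wrist")
cv2.imwrite("pics/w11raw.png",im[:,:,::-1])
F=2; a=cv2.resize(im[:,:,::-1],None,fx=1.5,fy=1.5)
def dr(P,col):
    q=proj(c,[dw(x) for x in P],E)*1.5;cv2.polylines(a,[q.astype(int)],True,col,1)
for h,k in((.027,(0,0,255)),(.055,(255,0,0))):
    o=np.array([-.06,0,h])
    dr([o+x for x in([.065,.055,.042],[.065,-.055,.042],[-.065,-.055,.042],[-.065,.055,.042])],k)
    dr([o+x for x in([-.065,.007,.09],[-.065,-.007,.09],[-.037,-.007,.09],[-.037,.007,.09])],k)
cv2.imwrite("pics/w11.png",a); print(robot.current_time_s())
im=vision.grab_frame("side"); cv2.imwrite("pics/s11.png",cv2.resize(im[120:260,190:350,::-1],None,fx=4,fy=4))
```

```text
[ 0.8  0.  -0. ] [ 64.8 -16.1 -50.1 127.4 -36.9  36.9 132.3]
27.5667
```

View pics/w11.png

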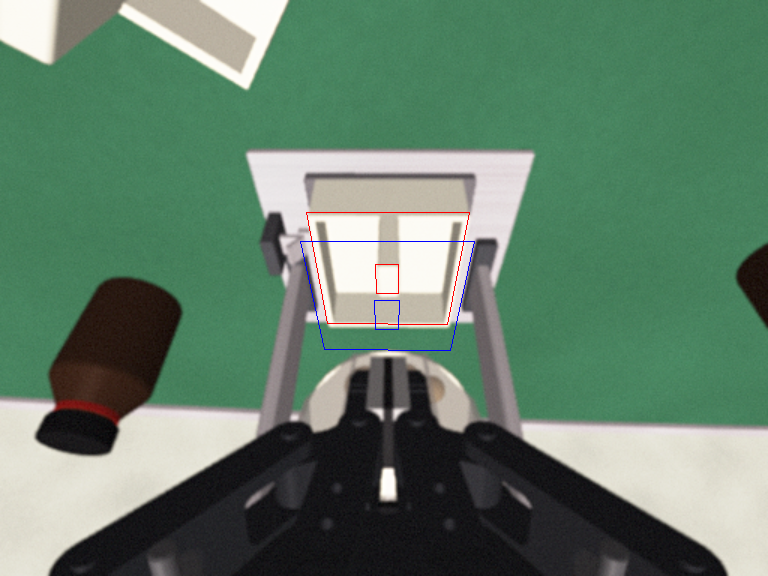

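View pics/s11.png

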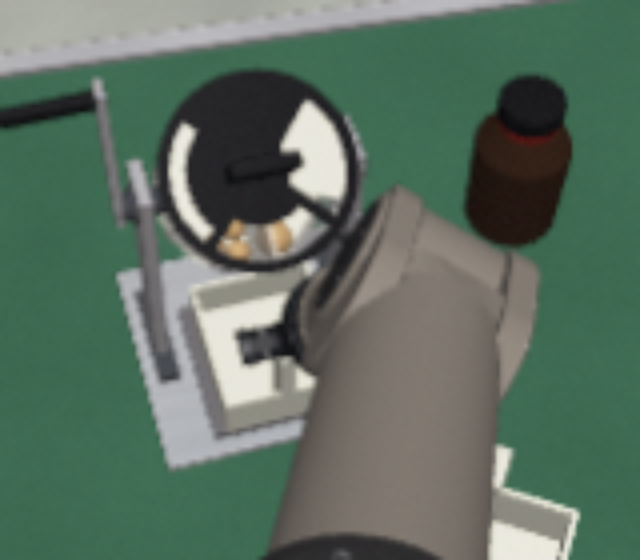

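The tray lies on the red overlay (the latched height) with nothing pressing on it, so the latch has caught. Next is the lever.

Run:
```python
from geo import *
from station import robot,fingers,vision
def ik(n,T):
    q=robot.inverse_kinematics(list(T[0]),list(T[1])); print(n,None if q is None else np.round(q,0).tolist()); return q
DY=.008
p,o=lev(0,10,1,DY)
robot.move_to([.44,.10,.42],list(tray_ori(D[2],31,1)))
fingers.gripper_to(0.6,40)
print(robot.current_joint_positions().round(0))
robot.move_to(list(p+[-.0,0,.09]),list(o))
print(robot.current_joint_positions().round(0),robot.current_time_s())
p_,r=robot.current_tool_pos(),robot.current_eef_rot()
im=vision.grab_frame("wrist"); E=wristE(vision,p_,r); c=vision.calibration("wrist")
a=im[:,:,::-1].copy()
L=PV+.078*X+.078*Z+.15*Y
q=proj(c,[dw(L-.0375*Y),dw(L+.0375*Y)],E);cv2.polylines(a,[q.astype(int)],True,(0,0,255),1)
cv2.imwrite("pics/w12.png",cv2.resize(a,None,fx=1.5,fy=1.5))
for phi in(0,.5,1,1.5,2): ik(phi,lev(phi,10+10*phi,1,DY))
```

```text
Traceback (most recent call last):
station.PlanningError: the arm cannot take that pose within its joint ranges
```

```bash
cat > s12.py <<'E'
from geo import *
from station import robot,fingers,vision
def ik(n,T):
    q=robot.inverse_kinematics(list(T[0]),list(T[1])); print(n,None if q is None else np.round(q,0).tolist()); return q
DY=.008
p,o=lev(0,10,1,DY)
w=[.47,.08,.40],list(lev(0,25,1)[1])
ik("w",w); ik("p",(p+[0,0,.08],o))
robot.move_to(*w)
fingers.gripper_to(0.6,40)
print(robot.current_joint_positions().round(0))
robot.move_to(list(p+[0,0,.08]),list(o))
print(robot.current_joint_positions().round(0),robot.current_time_s())
p_,r=robot.current_tool_pos(),robot.current_eef_rot()
im=vision.grab_frame("wrist"); E=wristE(vision,p_,r); c=vision.calibration("wrist")
a=im[:,:,::-1].copy()
L=PV+.078*X+.078*Z+.15*Y
q=proj(c,[dw(L-.0375*Y),dw(L+.0375*Y)],E);cv2.polylines(a,[q.astype(int)],True,(0,0,255),1)
cv2.imwrite("pics/w12.png",cv2.resize(a,None,fx=1.5,fy=1.5))
for phi in(0,.5,1,1.5,2): ik(phi,lev(phi,10+10*phi,1,DY))
E
python3 s12.py
```

```text
w [52.0, -16.0, -49.0, 99.0, -16.0, 67.0, 9.0]
p [-51.0, 31.0, 64.0, 62.0, -30.0, 91.0, 8.0]
[ 52. -16. -49.  99. -16.  67.   9.]
[ 13.  31. -56.  59.  30.  92. -28.] 30.9
0 [16.0, 31.0, -55.0, 71.0, 30.0, 82.0, -30.0]
0.5 [26.0, 21.0, -60.0, 85.0, 26.0, 71.0, -32.0]
1 [36.0, 12.0, -65.0, 100.0, 22.0, 58.0, -31.0]
1.5 [40.0, 6.0, -66.0, 112.0, 21.0, 43.0, -32.0]
2 [33.0, 8.0, -61.0, 121.0, 36.0, 31.0, -48.0]
```

View pics/w12.png

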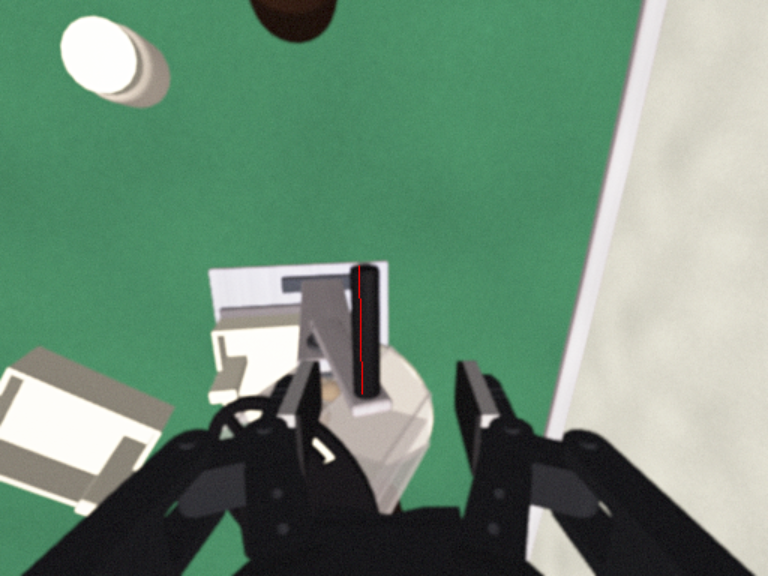

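```bash
cat > s13.py <<'E'
from geo import *
from station import robot,fingers,vision
DY=.008
p,o=lev(0,10,1,DY)
off=Rd@np.array([.002,0,0])
print(robot.line_to(list(p+off+[0,0,.03]),list(o),velocity=.12,f_stop=10))
print(robot.line_to(list(p+off),list(o),velocity=.06,f_stop=10),robot.current_contact_force().round(1))
fingers.gripper_to(0.0,40); print("gap",robot.current_finger_gap(),robot.current_contact_force().round(1))
robot.line_to(list(p),list(o),velocity=.03)
try:
    for phi in np.arange(.2,2.01,.2):
        p,o=lev(phi,10+10*phi,1,DY)
        st=robot.line_to(list(p),list(o),velocity=.12,f_stop=45)
        print(round(phi,2),st,robot.current_contact_force().round(1),round(robot.current_finger_gap(),3),(robot.current_tool_pos()-p).round(4))
        if st: break
except Exception as e: print(repr(e))
print(robot.current_joint_positions().round(0),robot.current_time_s())
im=vision.grab_frame("side"); cv2.imwrite("pics/s13.png",cv2.resize(im[110:260,150:350,::-1],None,fx=4,fy=4))
im=vision.grab_frame("top"); cv2.imwrite("pics/t13.png",cv2.resize(im[110:260,170:370,::-1],None,fx=4,fy=4))
E
python3 s13.py
```

```text
False
False [-0.4  0.4  0.5]
gap 0.1707377423259302 [-3.   0.5  1.9]
0.2 False [-1.8  0.4  6.8] 0.171 [-0.      0.0002  0.0014]
0.4 False [-2.5 -0.2 10.3] 0.169 [0.0008 0.0002 0.0025]
0.6 False [-3.1 -0.4 12.3] 0.168 [0.0013 0.0004 0.0033]
0.8 False [-4.8 -0.8 10.5] 0.17 [0.0005 0.0004 0.0023]
1.0 False [-4.  -0.8  7.8] 0.171 [-0.0001  0.0003  0.001 ]
1.2 False [-1.7  0.5  0.9] 0.171 [-0.0007  0.0003 -0.0005]
1.4 False [ 4.2  1.5 -3.6] 0.169 [-0.0001  0.0003 -0.0007]
1.6 False [ 5.2  2.5 -4.4] 0.165 [ 0.0006  0.0003 -0.0001]
1.8 False [ 4.2  2.2 -2.5] 0.167 [0.0013 0.0004 0.0005]
2.0 False [ 5.8  2.1 -1.6] 0.171 [0.0015 0.0004 0.0005]
[ 31.   8. -59. 121.  35.  31. -47.] 36.1667
```

View pics/s13.png

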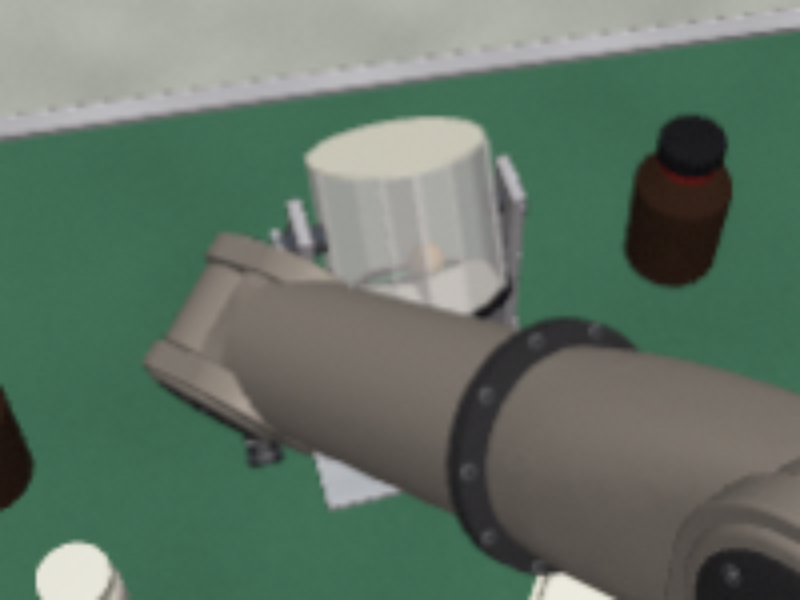

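View pics/t13.png

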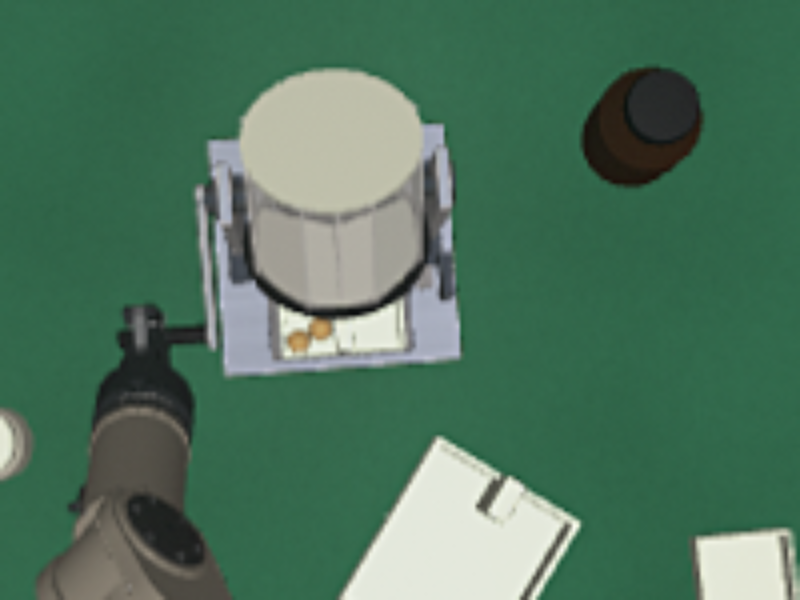

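```bash
cat > s14.py <<'E'
from geo import *
from station import robot,fingers,vision
import sys
robot.pause(.8)
n=sys.argv[1]
for c in("side","top","wrist"):
    im=vision.grab_frame(c); cv2.imwrite(f"pics/{c}{n}.png",im[:,:,::-1])
a=cv2.imread(f"pics/top{n}.png")[125:205,200:300]; b=cv2.imread(f"pics/side{n}.png")[125:205,200:300]
cv2.imwrite(f"pics/tb{n}.png",np.vstack([cv2.resize(a,None,fx=3.7,fy=3.7,interpolation=2),cv2.resize(b,None,fx=3.7,fy=3.7,interpolation=2)]))
print(robot.current_time_s())
E
python3 s14.py 14
```

```text
37.2167
```

View pics/tb14.png

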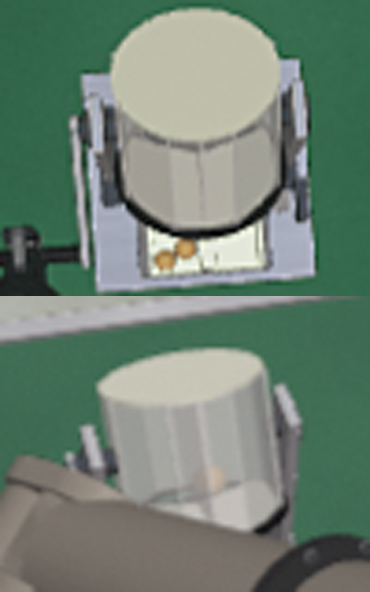

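View pics/wrist14.png

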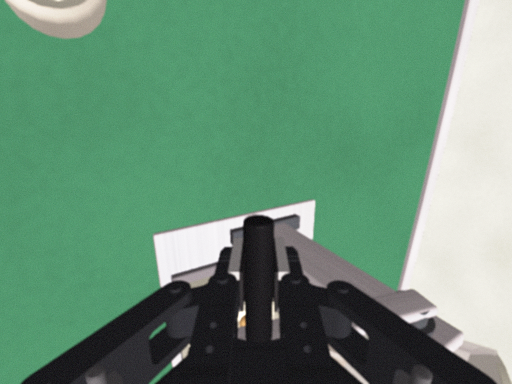

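Two pellets show in the tray, at top (245,195) and (250,192). The large one is still in the drum. The third isn't visible, so I'll rock the drum a little.

```bash
cat > s15.py <<'E'
from geo import *
from station import robot,fingers,vision
DY=.008
for phi in (1.7,2.02,1.8,2.03):
    p,o=lev(phi,10+10*phi,1,DY)
    st=robot.line_to(list(p),list(o),velocity=.2,f_stop=40)
    print(phi,st,robot.current_contact_force().round(1))
E
python3 s15.py; python3 s14.py 15
python3 - <<'E'
from h import *
a=cv2.imread("pics/top15.png"); crop(a,225,170,285,210,12,"pics/t15z.png")
E
```

```text
1.7 False [1.6 0.9 3.4]
2.02 True [-6.9 -2.1  8.8]
1.8 False [5.7 1.5 1.7]
2.03 False [12.6  2.5 -2.9]
39.4083
```

View pics/t15z.png

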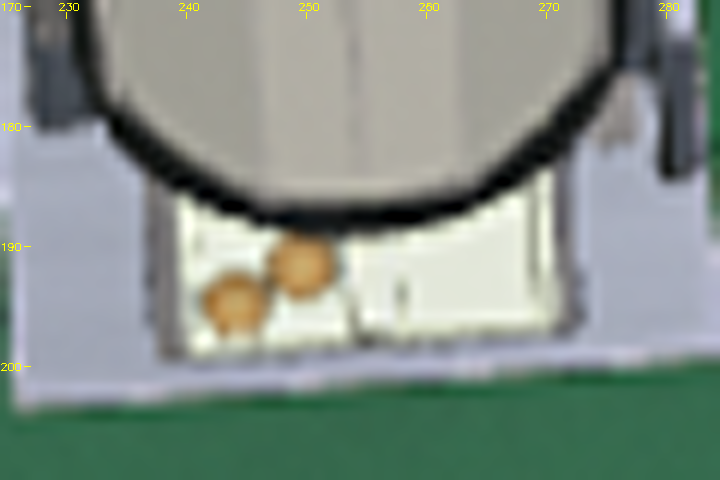

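View pics/tb15.png

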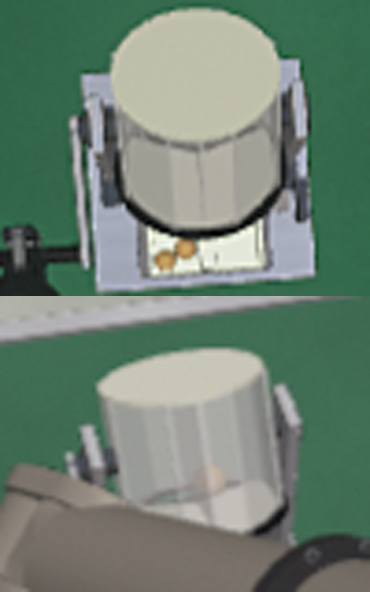

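```bash
cat > s16.py <<'E'
from geo import *
from station import robot,fingers,vision
DY=.008
for phi in np.arange(1.8,-.01,-.2):
    p,o=lev(phi,10+10*phi,1,DY)
    st=robot.line_to(list(p),list(o),velocity=.13,f_stop=45)
    print(round(phi,2),st,robot.current_contact_force().round(1))
    if st and phi>.01: break
print(robot.current_time_s())
for c in("side","top"):
    im=vision.grab_frame(c); cv2.imwrite(f"pics/{c}16.png",im[:,:,::-1])
a=cv2.imread("pics/top16.png"); crop(a,210,130,290,210,7,"pics/t16z.png")
a=cv2.imread("pics/side16.png"); crop(a,190,130,310,240,5,"pics/s16z.png")
E
python3 s16.py
```

```text
1.8 False [9.6 2.7 1. ]
1.6 False [8.5 2.6 0.2]
1.4 False [ 8.1  4.5 -2.1]
1.2 False [ 5.5  3.7 -3.3]
1.0 False [-4.2  2.2  2.4]
0.8 False [-14.4  -0.8   7. ]
0.6 False [-10.5  -0.3   9. ]
0.4 False [-4.6  0.8  4.1]
0.2 False [-1.3  2.5  0.6]
0.0 False [-0.1  2.2  0.2]
42.6
```

View pics/t16z.png

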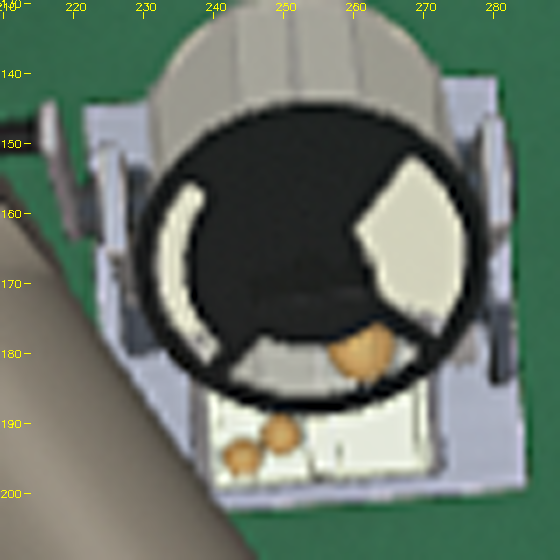

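View pics/s16z.png

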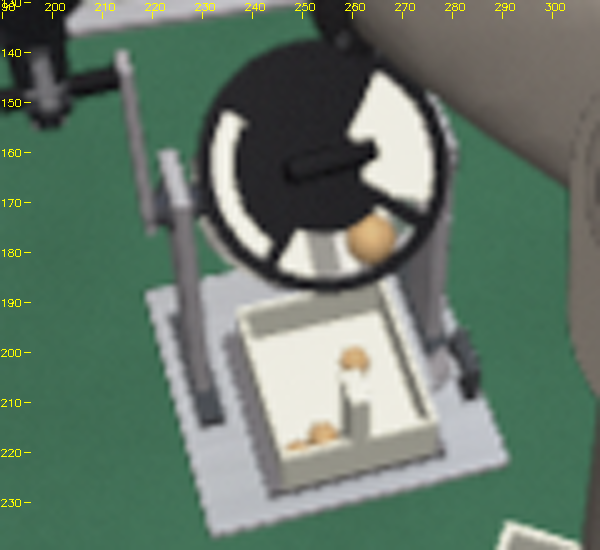

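The side view shows three small pellets in the tray, at (260,201), (253,216) and (248,218). The left chamber is empty and the large pellet is in the drum at (263,177). I'll release the lever and back off.

```bash
cat > s17.py <<'E'
from geo import *
from station import robot,fingers,vision
fingers.gripper_to(0.5)
p,o=lev(0,10,1,.008)
t=np.radians(10); back=Rd@np.array([-np.sin(t),0,np.cos(t)])
robot.line_to(list(np.array(robot.current_tool_pos())+.11*back),None,velocity=.12)
robot.pause(.5); print(robot.current_contact_force().round(2),robot.current_time_s())
for c in("side","top"):
    im=vision.grab_frame(c); cv2.imwrite(f"pics/{c}17.png",im[:,:,::-1])
a=cv2.imread("pics/top17.png"); crop(a,110,120,390,300,2.8,"pics/t17z.png")
a=cv2.imread("pics/side17.png"); crop(a,110,125,340,285,3.4,"pics/s17z.png")
E
python3 s17.py
```

```text
[ 0.11 -0.13 -0.36] 44.65
```

View pics/s17z.png

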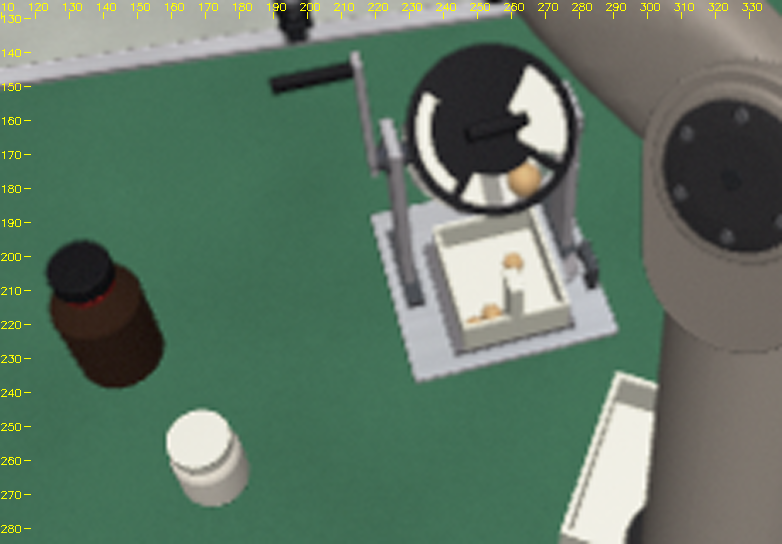

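View pics/t17z.png

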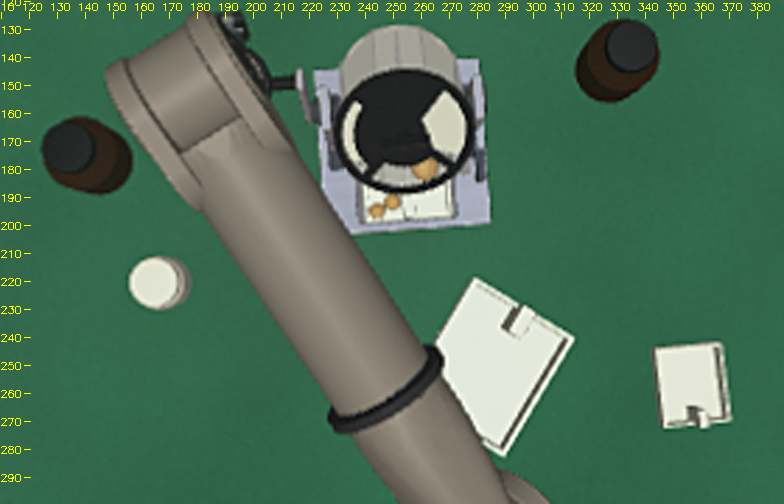

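The drum is upright, the gripper is clear of the lever, and the bags and jar are where they were. I'm handing in.

```bash
python3 -c "
from station import robot,workorder
workorder.close_job(); print(robot.current_time_s())"
```

```text
the job is handed in; nothing more can be done
the job is handed in; nothing more can be done
```

The job was handed in at about 45 s, and my last pictures show every requirement met; the system gives no verdict.

**What I did:**
1. Turned the cap from about -0.9 rad to about 0, so the middle slot is at the outlet.
2. Gripped the middle-sized tray by its tab and slid it in under the drum. I then pressed it down to the stop with closed fingertips on the tab until the latch caught.
3. Pulled the lever over to about 2.0 rad, rocked the drum twice, swung it back upright, and let go.

**Last checks:**
- **Pellets:** all three small ones are in the tray and the large one is still in the drum.
- **Drum and platform:** the drum is upright. The tray stayed at the latched height after I let go, within 2 mm of the model.
- **Bystanders:** the bags and jar look unmoved.
- **Robot:** it touches nothing; the force reading was about 0.4 N.

**What disagreed:**
- The press stopped about 4 mm higher than I first calculated. I put this down to the tilted fingertip's lower edge, and the latch had caught when I let go.
- The third small pellet could not be seen while the drum was tipped. I confirmed it was in the tray only after swinging the drum back.

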